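Weigh the red-capped reagent bottle from the covered tray

ROBOT

A 6-joint arm with a two-finger parallel gripper is mounted at the origin on the work surface. World frame = base frame: x ahead of the robot, y to its left, z up, the work surface at z = 0. Lengths are in m, angles in rad, forces in N, time in s.
With the tool pointing down it reaches from about 0.3 to 0.875 m from the base axis. Payload 6.4 kg.
Tool frame: the origin (TCP) lies midway between the tips of the shut fingers; the grasp point (between the pads) lies 19 mm behind it; z points along the fingers, y is the line along which they close (so a half turn about z gives the same grasp; the last joint's range is limited). The gripper opens to 85 mm and grips with 20 to 120 N. Pads are 22 mm wide; open, the fingers measure 114 mm over their backs; the gripper's body (76 mm by 85 mm) begins 54 mm behind the grasp point. The pads swing forward as they close: fully open they stand 13 mm farther back than shut.
Start: joints at [-1.339, 0.181, 1.607, -0, 1.354, -0.206], TCP at [0.244, -0.521, 0.231] pointing down, gripper open.
Joint ranges: [-2.99, 2.99], [-0.89, 2.07], [0.3, 2.58], [-1.14, 4.28], [0, 2.63], [-3.12, 3.12]. Speed limits (rad/s): [2.57, 2.57, 3.01, 3.14, 3.14, 3.14].

INTERFACE

Orientations are given as a unit quaternion [w, x, y, z].
In Python, from bench import ctrl, vision, workorder gives the robot as it stands. The module is installed in compiled form; this text tells all that it offers.
- The arm moves only by the tool servo_tool, never from a script. Its argument "steps" is a list of rows, each an object of numbers: "dx", "dy", "dz": the shift along the world's x, y, z as a fraction of full scale; "wx", "wy", "wz": the turn, a rotation vector about the world's x, y, z as a fraction of full scale. A call has exactly 5 rows; each row is the pose to reach, as a shift and turn from the pose commanded when the call began, turning the shorter way round; what a row does not reach only later rows make up. Full scale, the value 1, is 100 mm for a shift and pi rad for a turn. A row lasts 1/12 s, in which the tool goes at most 41.7 mm and 7.16 degrees, less where a joint would pass 70% of its speed; a pose out of reach is approached as far as the arm can. A call with a number of a shift or a turn outside -1 to 1 is refused whole. A call with a gripper value outside its range is refused whole. "jaw" is the opening, from 0 (shut) to 1 (fully open), set as the call begins (left out, the last holds). The fingers move at their own pace and stop on an object; the grip force is fixed at half the most. Time passes only in rows, so rows that repeat a pose let the fingers close, or fill a call up. It gives the time, the measured TCP pose, the force, the opening and the grip force at its end, in the units of the state.
- ctrl.get_obs(): the state, without advancing time (a new reading comes with each control period).
- vision.camera(name): name is "side" or "top" or "wrist"; returns a dict with "frame" (384x512x3 uint8, red, green, blue), "vfov" (degrees; the focal length in pixels is half the picture's height over the tangent of half this angle, whatever the lens; pixels are square), "cx", "cy" (the principal point, pixels), "camera_from_world" (4x4, takes a point from world to camera coordinates). Camera axes: x right, y up, looking along -z (the intrinsics and any distortion apply to the point x, -y, -z); pixel columns grow to the right and rows downward; lengths in m; the calibration is good to about 2 mm. A picture is of the moment at which its call begins. There is no depth.
- workorder.hand_in(): hands the job in; it is judged then, once.
The state is a dict: "time_s": time; "q": joint angles; "dq": joint speeds; "joint_efforts": joint torques, N m; "eef_pos": TCP position; "eef_rot": TCP orientation; "wrist_force": force on the tool from outside, world axes, zero at the start; "torque": the same for the moment, N m; "opening": opening from 0.0 (shut) to 1.0 (fully open); "grasp_force": force on a finger pad.
Only numpy, scipy, OpenCV 4.12 (cv2) and the standard library are available. Lean on these libraries where they do the work, as an engineer would, in place of code of your own. Each camera call takes 0.05 s, during which the arm holds its last target. There are 200 camera calls.

TASK

Lift the clear cover off the blue storage tray by its handle and lay it, right way up, on the green mat. Then take the red-capped bottle out of the tray and stand it upright in the middle of the steel balance pan, setting it down gently so that the pan is not overloaded. Leave the yellow-capped bottle lying in the tray and do not disturb the other things on the bench.

Things in the scene. Friction and masses are not known exactly. Their poses are not given: they have to be found in the camera images.
- tray: Blue open tray fixed to the bench. Origin: centre of its underside. Rim wall 198 (x) by 190 (y) outside, 4 thick, top 32 above the bench; inner floor 4 above the bench. A flange 230 by 222 round it, its top 20 above the bench, carries the cover. Two bottles lie in it side by side along x, caps towards its -x side (about towards the robot), 30 to 50 free beyond the caps.
- cover: Clear, loose cover with a black bar handle, about 250 g. A shallow box upside down, 212 (x) by 204 (y) by 50 high, walls 4 thick; it fits round the tray's rim wall with 3 of play and overlaps it by 12 in height. Origin: centre of its lower edge plane (20 above the bench on the tray's flange); z up when right way up.
- cover_grip (a point): Middle of the cover's bar handle, 83 above the cover's origin. The bar is 90 long along the cover's x, 16 wide (y), 14 high (its top 90 above the cover's origin); 26 of free height lies below the bar's underside between its two end posts.
- red_bottle: Square white bottle with a red cap, 142 long in all, 200 to 420 g. Body 50 by 50, 90 long, narrowing from 90 to 102; cap a cylinder of 34 diameter from 102 to 142. Origin: centre of its base; z along its axis from base to cap; x, y square to its flat sides. At the start it lies on a flat side in the tray, axis level, 29 above the bench.
- red_bottle_cap (a point): Centre of the red cap on the bottle's axis, 122 from the base.
- yellow_bottle: The same kind of bottle with a yellow cap, lying in the tray next to the red-capped one, axes 72 apart. Which of the two lies left varies. It stays in the tray.
- mat: Green bench mat fixed to the bench, 270 (x) by 270 (y), 3 thick. Origin: centre of its underside.
- balance: White laboratory balance fixed to the bench, 240 (x) by 190 (y), its case top 46 above the bench, the display on its -x side. Origin: centre of its underside.
- pan_top (a point): Centre of the top face of the balance's round steel pan: 124 diameter, 4 thick, top face 60 above the bench when empty.
- pan (a joint): How far the sprung pan is pressed down, in m: 0 when empty, about 1 mm per 3 N; overloaded beyond 4 mm (12 N).
- pink_rack: Low pink microtube rack, loose, 90 by 125, 38 high. Bystander. Origin: centre of its underside.
- amber_bottle: Amber bottle with a black cap standing upright, loose, 68 diameter, 160 high. Bystander. Origin: centre of its underside.
- tip_box: Yellow pipette-tip box, loose, 85 by 125, 75 high. Bystander. Origin: centre of its underside.
- tape_dispenser: Black bench tape dispenser, loose, 150 by 60, 90 high. Bystander. Origin: centre of its underside.

How it is judged:
By the outcome, as a careful person would: the job done as asked, in the order asked, and still so for the second after the job is handed in, with the robot touching nothing.
It also fails if it takes over 58 s, if anything falls off the work surface, if the arm or the gripper's body presses on something with over 40 N, if the wrist force passes 120 N, or if a joint passes its speed limit or range.

## Working session

There is one attempt and no reset: what is moved stays moved. The work goes in short steps, Python scripts to look and compute and a tool call to move; the robot and the scene stay as the last step left them, time stands still between calls to the robot, and variables do not carry over. Pictures are saved under pics/ and viewed, at most 10 in all, crops included, and the job is handed in when it is done.

Besides the shell and the picture viewer there is one more tool, called after ">>>" by a JSON object that holds its "fn" and its "kwargs", one argument or row to a line. servo_tool: Moves the arm, as the interface text tells. Its arguments: {"type":"object","properties":{"steps":{"type":"array","items":{"type":"object","properties":{"dx":{"type":"number"},"dy":{"type":"number"},"dz":{"type":"number"},"wx":{"type":"number"},"wy":{"type":"number"},"wz":{"type":"number"}}}},"jaw":{"type":"number"}},"required":["steps"]}

```bash
mkdir -p pics
cat > h.py <<'E'
import numpy as np, cv2
from bench import ctrl, vision, workorder
def cam(n):
    c=vision.camera(n); f=c["frame"]; T=np.array(c["camera_from_world"]); h=f.shape[0]
    fl=h/2/np.tan(np.radians(c["vfov"])/2)
    return dict(f=f,T=T,fl=fl,cx=c["cx"],cy=c["cy"],keys={k:c[k] for k in c if k not in("frame",)})
def ray(c,u,v):
    d=np.array([(u-c["cx"])/c["fl"],-(v-c["cy"])/c["fl"],-1.]); R=c["T"][:3,:3]; o=-R.T@c["T"][:3,3]
    d=R.T@d; return o,d/np.linalg.norm(d)
def onz(c,u,v,z):
    o,d=ray(c,u,v); return o+d*(z-o[2])/d[2]
def tri(*rs):
    A=np.zeros((3,3));b=np.zeros(3)
    for o,d in rs:
        P=np.eye(3)-np.outer(d,d);A+=P;b+=P@o
    p=np.linalg.solve(A,b); return p,[np.linalg.norm((np.eye(3)-np.outer(d,d))@(p-o)) for o,d in rs]
def save(c,n): cv2.imwrite("pics/"+n,c["f"][:,:,::-1])
E
python3 - <<'E'
from h import *
ims=[]
for n in("top","side","wrist"):
    c=cam(n); ims.append(c["f"]); print(n,c["fl"],{k:v for k,v in c["keys"].items() if k!="camera_from_world"}); print(np.round(c["T"],3).tolist())
    cv2.imwrite("pics/%s0.png"%n,cv2.resize(c["f"],(800,600),interpolation=cv2.INTER_CUBIC)[:,:,::-1])
o=ctrl.get_obs(); print(o)
E
```

```text
top 452.5653089462064 {'vfov': 45.97799070542776, 'cx': 252.6095810861394, 'cy': 189.025993954691}
[[-0.026, -1.0, -0.0, -0.005], [0.987, -0.026, 0.161, -0.59], [-0.161, 0.004, 0.987, -1.493], [0.0, 0.0, 0.0, 1.0]]
side 468.44841309992324 {'vfov': 44.57388656993452, 'cx': 252.7034874220248, 'cy': 203.31990202332125}
[[-0.895, -0.446, -0.017, 0.515], [0.313, -0.655, 0.688, -0.263], [-0.318, 0.61, 0.726, -1.753], [0.0, 0.0, 0.0, 1.0]]
wrist 270.3179594693448 {'vfov': 70.77042717212595, 'cx': 257.3439864476657, 'cy': 191.76001632660473}
[[0.423, -0.906, -0.002, -0.574], [0.862, 0.403, -0.307, 0.039], [0.279, 0.128, 0.952, -0.379], [0.0, 0.0, 0.0, 1.0]]
{'time_s': 0.15, 'q': array([-1.33928032e+00,  1.81368884e-01,  1.60774264e+00,  1.01722077e-05,
        1.35377713e+00, -2.06313962e-01]), 'dq': array([-0.00114157, -0.0027189 , -0.00371847, -0.00174766,  0.00110384,
        0.00156505]), 'joint_efforts': array([ 7.48198581e-04, -4.45262003e+01, -3.51689136e+01, -3.56838382e-04,
        5.79312706e-03, -1.78386074e-05]), 'eef_pos': array([ 0.24370406, -0.52036193,  0.23060919]), 'eef_rot': array([-6.48011072e-04,  9.76133691e-01,  2.17169514e-01, -3.19954928e-06]), 'wrist_force': array([ 0.09633856, -0.2606686 ,  1.01553214]), 'torque': array([-0.03428681, -0.00634328, -0.02297398]), 'grasp_force': 0.0, 'opening': 0.9997095047193956}
```

View pics/top0.png

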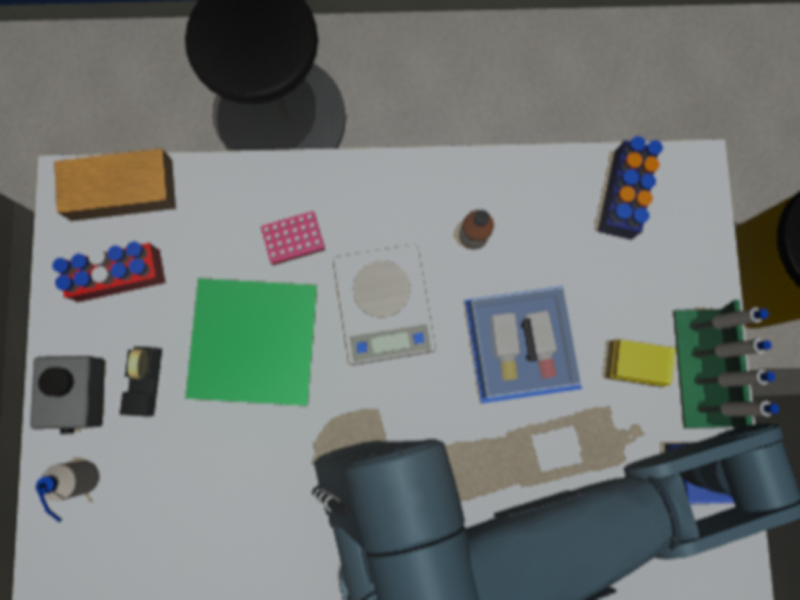

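View pics/side0.png

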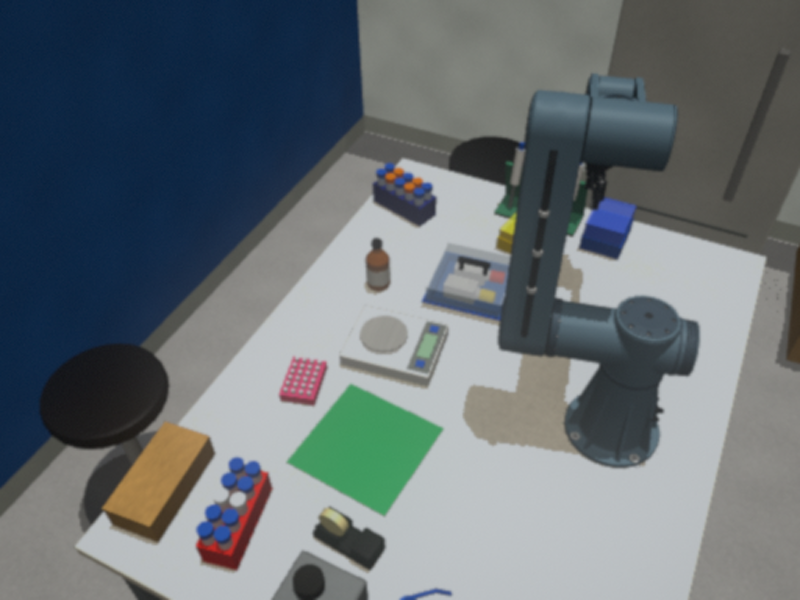

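The top view (800x600) shows the handle at (530,340), the red bottle right of yellow with its cap at (546,367), the mat at (252,342), and the pan at (381,289). In the side view the handle is at (474,265), the pan at (384,333) and the mat at (365,447).

Run:
```python
from h import *
t=cam("top"); s=cam("side")
def blob(c,m,roi):
    x0,y0,x1,y1=roi; k=np.zeros_like(m); k[y0:y1,x0:x1]=m[y0:y1,x0:x1]
    n,l,st,ce=cv2.connectedComponentsWithStats(k.astype(np.uint8)); 
    i=1+np.argmax(st[1:,4]); mm=(l==i).astype(np.uint8); cs,_=cv2.findContours(mm,0,1); return ce[i],st[i,4],max(cs,key=cv2.contourArea),mm
def I(c): return c["f"].astype(int)
def hsv(c): return cv2.cvtColor(c["f"],cv2.COLOR_RGB2HSV)
# mat
for n,c in(("top",t),("side",s)):
    h=hsv(c); m=(h[...,0]>50)&(h[...,0]<85)&(h[...,1]>120)&(h[...,2]>60)
    ce,a,ct,_=blob(c,m,(115,170,215,270) if n=="top" else (170,230,300,340))
    box=cv2.approxPolyDP(cv2.convexHull(ct),6,True).reshape(-1,2)
    P=np.array([onz(c,*b,.003) for b in box]); print(n,"mat",a,np.round(P[:,:2],3).tolist(),P.mean(0).round(4))
    m=(I(c).max(2)<60)
    ce,a,ct,mm=blob(c,m,(325,195,365,240) if n=="top" else (285,160,318,182))
    print(n,"handle",ce,a,cv2.minAreaRect(ct), ct.reshape(-1,2).min(0),ct.reshape(-1,2).max(0))
    for z in(.103,.110): 
        b=cv2.boxPoints(cv2.minAreaRect(ct)); print(z,onz(c,*ce,z).round(4),[onz(c,*q,z)[:2].round(3).tolist() for q in b])
    # pan: print colours
    p=(244,185) if n=="top" else(246,213)
    im=I(c); print("pan col",im[p[1],p[0]], [im[p[1],p[0]+d].tolist() for d in (-30,-26,-22,-19,-15,15,19,22,26,30,34)])
    h=hsv(c)
    for nm,lo,hi in(("red",170,5),("yel",20,32)):
        m=((h[...,0]>=170)|(h[...,0]<=5)) if nm=="red" else (h[...,0]>=18)&(h[...,0]<=32)
        m&=h[...,1]>70
        ce,a,ct,_=blob(c,m,(310,220,365,250) if n=="top" else (295,165,335,200)); print(nm,ce,a,onz(c,*ce,.029).round(4))
    crop=c["f"][170:270,200:400] if n=="top" else c["f"][140:260,200:350]
    cv2.imwrite("pics/c%s.png"%n,cv2.resize(crop[:,:,::-1],None,fx=4,fy=4,interpolation=cv2.INTER_CUBIC))
a=cv2.imread("pics/ctop.png");b=cv2.imread("pics/cside.png");b=cv2.resize(b[:, :],None,fx=1,fy=1)
print(a.shape,b.shape)
```

```text
top mat 5765 [[0.644, 0.42], [0.623, 0.16], [0.364, 0.182], [0.387, 0.443]] [0.5047 0.3013 0.003 ]
top handle [338.2345679  216.92592593] 81 ((337.8399658203125, 217.12002563476562), (24.507307052612305, 4.2932515144348145), 79.69515228271484) [334 205] [342 229]
0.103 [ 0.4821 -0.2959  0.103 ] [[0.52, -0.283], [0.522, -0.297], [0.443, -0.306], [0.441, -0.293]]
0.11 [ 0.4814 -0.2946  0.11  ] [[0.519, -0.281], [0.521, -0.295], [0.443, -0.305], [0.441, -0.291]]
pan col [152 151 143] [[158, 160, 159], [163, 167, 168], [163, 168, 169], [153, 156, 155], [150, 149, 140], [155, 153, 145], [160, 163, 164], [164, 168, 170], [164, 168, 169], [163, 166, 168], [165, 169, 171]]
red [350.08536585 235.29268293] 82 [ 0.4257 -0.3468  0.029 ]
yel [325.40243902 236.75609756] 82 [ 0.4229 -0.2629  0.029 ]
side mat 4243 [[0.621, 0.162], [0.367, 0.182], [0.386, 0.439], [0.642, 0.417]] [0.5041 0.3001 0.003 ]
side handle [306.94444444 168.55555556] 18 ((305.8793029785156, 168.05172729492188), (11.698805809020996, 2.414039134979248), 21.801406860351562) [300 167] [311 171]
0.103 [ 0.4631 -0.2992  0.103 ] [[0.494, -0.296], [0.496, -0.311], [0.443, -0.305], [0.441, -0.29]]
0.11 [ 0.4606 -0.2918  0.11  ] [[0.491, -0.288], [0.493, -0.303], [0.441, -0.297], [0.439, -0.283]]
pan col [151 150 145] [[192, 197, 199], [191, 196, 198], [187, 191, 191], [192, 196, 199], [159, 159, 154], [181, 184, 186], [190, 196, 198], [183, 188, 190], [123, 138, 124], [111, 122, 119], [109, 114, 114]]
red [317.88888889 176.        ] 27 [ 0.4269 -0.3521  0.029 ]
yel [311.5        188.39473684] 38 [ 0.4236 -0.267   0.029 ]
(400, 800, 3) (480, 600, 3)
```

View pics/cside.png

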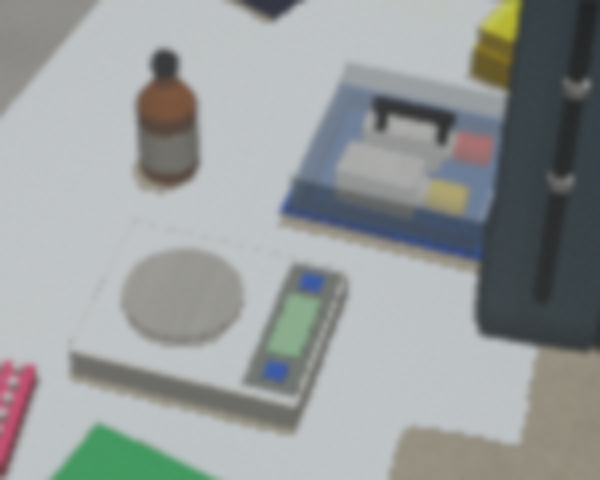

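View pics/ctop.png

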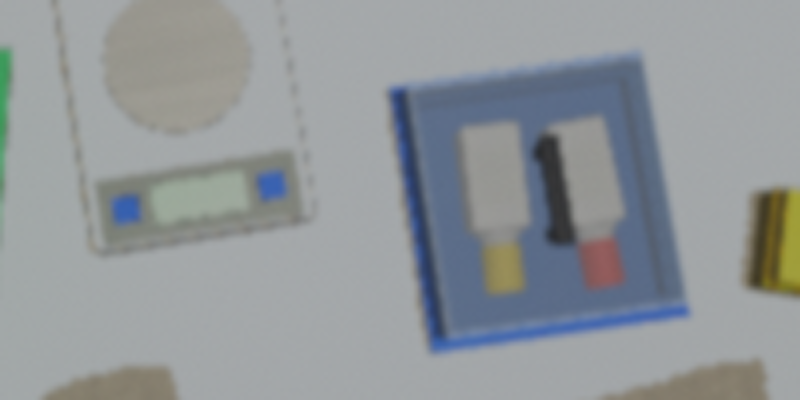

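The crops show the bar handle (side crop 372–455, 97–115; top crop centre (558,189)), the balance with its pan, and the red bottle at the right in the tray.

Run:
```python
from h import *
t=cam("top"); s=cam("side")
print("grip",tri(ray(t,339.3,217.2),ray(s,303.7,166.8)))
E_={}
for n,c,roi in(("top",t,(220,162,268,208)),("side",s,(225,198,264,230))):
    im=cv2.GaussianBlur(c["f"],(3,3),0).astype(int); m=np.zeros(im.shape[:2],np.uint8); x0,y0,x1,y1=roi
    m[y0:y1,x0:x1]=((im[...,0]-im[...,2])>0)[y0:y1,x0:x1]
    m=cv2.morphologyEx(m,cv2.MORPH_OPEN,np.ones((3,3)))
    cs,_=cv2.findContours(m,0,1); k=max(cs,key=cv2.contourArea); e=cv2.fitEllipse(cv2.convexHull(k)); print(n,e); E_[n]=e[0]
    print(onz(c,*e[0],.060))
print("pan",tri(ray(t,*E_["top"]),ray(s,*E_["side"])))
print("redcap",tri(ray(t,350.1,235.3),ray(s,317.9,176)))
for p in((464,230),(480,222)): pass
print("amber",onz(t,481/1.5625,218/1.5625,.16)); print("tipbox",onz(t,640/1.5625,362/1.5625,.075)); print("tray corners",[onz(t,200+x/4,170+y/4,.02).round(3).tolist() for x,y in((434,350),(688,317))])
for b in((545/4+200,170+135/4),(562/4+200,170+243/4)): print(onz(t,*b,.11))
R=t["T"]
w=cam("wrist")["T"]; o=-w[:3,:3].T@w[:3,3]; print("wristcam",o)
```

```text
grip (array([ 0.47953036, -0.29890777,  0.10714293]), [np.float64(0.001218899697471634), np.float64(0.0012188996974718054)])
top ((243.50608825683594, 184.61366271972656), (36.43423080444336, 37.05156326293945), 64.22075653076172)
[0.60396038 0.00991887 0.06      ]
side ((245.24119567871094, 214.07376098632812), (24.430683135986328, 29.903369903564453), 87.01725769042969)
[0.60063717 0.01527048 0.06      ]
pan (array([0.60447389, 0.00980466, 0.05294842]), [np.float64(0.0007342371094626011), np.float64(0.0007342371094627991)])
redcap (array([ 0.42513157, -0.34556622,  0.03528998]), [np.float64(0.00021066217687434934), np.float64(0.0002106621768745229)])
amber [ 0.72814984 -0.20147317  0.16      ]
tipbox [ 0.42998621 -0.5334904   0.075     ]
tray corners [[0.355, -0.204, 0.02], [0.377, -0.42, 0.02]]
[ 0.52444706 -0.29057372  0.11      ]
[ 0.43665832 -0.29937853  0.11      ]
wristcam [ 0.31538577 -0.48758666  0.37255675]
```

>>> {"fn": "servo_tool", "kwargs": {
  "steps": [
    {"dx":0.2,"dy":0.2,"wz":-0.02},
    {"dx":0.4,"dy":0.4,"wz":-0.04},
    {"dx":0.6,"dy":0.6,"wz":-0.06},
    {"dx":0.8,"dy":0.8,"wz":-0.08},
    {"dx":1,"dy":1,"wz":-0.107}
  ],
  "jaw": 1
}}

```text
$.steps[0]: bad value
```

>>> {"fn": "servo_tool", "kwargs": {
  "steps": [
    {"dx":0.2,"dy":0.2},
    {"dx":0.4,"dy":0.4},
    {"dx":0.6,"dy":0.6},
    {"dx":0.8,"dy":0.8},
    {"dx":1,"dy":1}
  ]
}}

```text
$.steps[0]: bad value
```

>>> {"fn": "servo_tool", "kwargs": {
  "steps": [
    {"dx":0.15,"dy":0.1},
    {"dx":0.3,"dy":0.2},
    {"dx":0.36,"dy":0.22},
    {"dx":0.36,"dy":0.22},
    {"dx":0.36,"dy":0.22}
  ]
}}

```text
$.steps[0]: bad value
```

Run:
```python
from h import *
w=cam("wrist"); o=ctrl.get_obs(); print(o["time_s"],o["eef_pos"],o["eef_rot"],o["q"]); save(w,"w1.png"); np.savez("w1.npz",f=w["f"],T=w["T"])
def proj(c,p):
    q=c["T"][:3,:3]@p+c["T"][:3,3]; return c["cx"]+c["fl"]*q[0]/-q[2], c["cy"]-c["fl"]*q[1]/-q[2]
print(proj(w,np.array([.48,-.298,.107])),proj(w,o["eef_pos"]))
```

```text
0.45 [ 0.24378865 -0.52073932  0.23122003] [-6.01033545e-05  9.76134947e-01  2.17164828e-01  5.19451210e-06] [-1.33928901e+00  1.80860893e-01  1.60707056e+00  1.21884434e-05
  1.35378126e+00 -2.06313385e-01]
(np.float64(106.1205193947525), np.float64(-253.31053750542645)) (np.float64(257.0176581239731), np.float64(245.45561968969383))
```

View pics/w1.png

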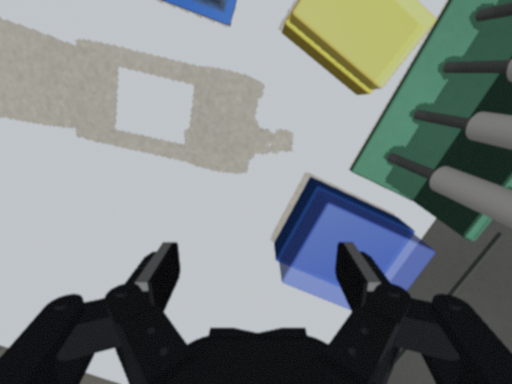

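The moves were refused (all six keys are needed). The picture still shows the start view: a tip box at (360,40) and a corner of the tray at (205,5).

>>> {"fn": "servo_tool", "kwargs": {
  "steps": [
    {"dx":0.2,"dy":0.2,"dz":0,"wx":0,"wy":0,"wz":-0.02},
    {"dx":0.4,"dy":0.4,"dz":0,"wx":0,"wy":0,"wz":-0.04},
    {"dx":0.6,"dy":0.6,"dz":0,"wx":0,"wy":0,"wz":-0.06},
    {"dx":0.8,"dy":0.8,"dz":0,"wx":0,"wy":0,"wz":-0.08},
    {"dx":1,"dy":1,"dz":0,"wx":0,"wy":0,"wz":-0.107}
  ],
  "jaw": 1
}}

```text
time_s: 0.87
eef_pos: [0.3445, -0.4198, 0.2314]
eef_rot: [0.0, 0.999, 0.049, 0.0]
wrist_force: [1.0, -0.5, 0.3]
opening: 1.001
grasp_force: 0.0
```

>>> {"fn": "servo_tool", "kwargs": {
  "steps": [
    {"dx":0.2,"dy":0.2,"dz":0,"wx":0,"wy":0,"wz":0},
    {"dx":0.4,"dy":0.4,"dz":0,"wx":0,"wy":0,"wz":0},
    {"dx":0.6,"dy":0.6,"dz":0,"wx":0,"wy":0,"wz":0},
    {"dx":0.8,"dy":0.8,"dz":0,"wx":0,"wy":0,"wz":0},
    {"dx":1,"dy":1,"dz":0,"wx":0,"wy":0,"wz":0}
  ]
}}

```text
time_s: 1.28
eef_pos: [0.4447, -0.3197, 0.2314]
eef_rot: [0.0, 0.999, 0.051, 0.0]
wrist_force: [0.4, -0.2, 0.1]
opening: 1.0
grasp_force: 0.0
```

>>> {"fn": "servo_tool", "kwargs": {
  "steps": [
    {"dx":0.15,"dy":0.1,"dz":0,"wx":0,"wy":0,"wz":0},
    {"dx":0.3,"dy":0.2,"dz":0,"wx":0,"wy":0,"wz":0},
    {"dx":0.36,"dy":0.22,"dz":0,"wx":0,"wy":0,"wz":0},
    {"dx":0.36,"dy":0.22,"dz":0,"wx":0,"wy":0,"wz":0},
    {"dx":0.36,"dy":0.22,"dz":0,"wx":0,"wy":0,"wz":0}
  ]
}}

```text
time_s: 1.7
eef_pos: [0.4795, -0.2991, 0.2312]
eef_rot: [0.0, 0.999, 0.051, -0.0]
wrist_force: [0.3, 0.7, 0.5]
opening: 0.998
grasp_force: 0.0
```

Run:
```python
from h import *
w=cam("wrist"); o=ctrl.get_obs(); print(o["time_s"],o["eef_pos"],o["eef_rot"],o["q"]); save(w,"w2.png"); np.savez("w2.npz",**{k:w[k] for k in("f","T","fl","cx","cy")})
def proj(c,p):
    q=c["T"][:3,:3]@p+c["T"][:3,3]; return c["cx"]+c["fl"]*q[0]/-q[2], c["cy"]-c["fl"]*q[1]/-q[2]
print(proj(w,np.array([.48,-.298,.107])),proj(w,o["eef_pos"]))
```

```text
1.75 [ 0.47918125 -0.29931969  0.23114813] [ 1.15022698e-05  9.98717186e-01  5.06348733e-02 -3.02804235e-04] [-7.68124458e-01  1.59059394e-01  1.63236175e+00 -4.69334315e-04
  1.35056844e+00  7.01461412e-01]
(np.float64(256.1854448357295), np.float64(184.68839214597077)) (np.float64(257.4028595311474), np.float64(246.06259258773875))
```

View pics/w2.png

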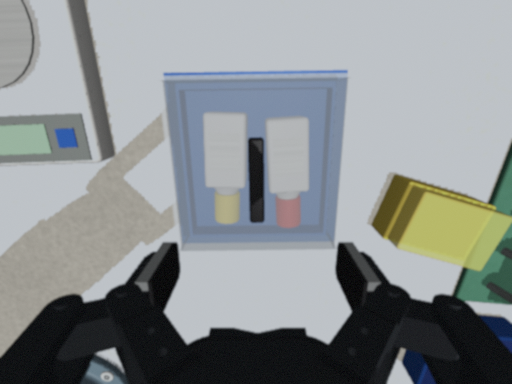

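The wrist view shows the bar handle at columns 249–264, rows 138–222, parallel to the fingers; the red cap is at (288,212).

Run:
```python
from h import *
d=np.load("w2.npz"); c={k:d[k] for k in d}
m=(c["f"].max(2)<55); k=np.zeros(m.shape,np.uint8); k[120:235,235:275]=m[120:235,235:275]
cs,_=cv2.findContours(k,0,1); q=max(cs,key=cv2.contourArea); r=cv2.minAreaRect(q); print(r)
B=np.array([onz(c,*p,.11) for p in cv2.boxPoints(r)]); print(B.round(4),B.mean(0))
t=cam("top"); print(tri(ray(c,*r[0]),ray(cam("side"),303.7,166.8)))
```

```text
((255.5, 180.0), (82.0, 13.0), 90.0)
[[ 0.5257 -0.2865  0.11  ]
 [ 0.527  -0.2989  0.11  ]
 [ 0.4416 -0.308   0.11  ]
 [ 0.4403 -0.2944  0.11  ]] [ 0.48364027 -0.29695174  0.11      ]
(array([ 0.48146132, -0.29856375,  0.10536328]), [np.float64(0.003331015255445923), np.float64(0.0033310152554460177)])
```

>>> {"fn": "servo_tool", "kwargs": {
  "steps": [
    {"dx":0.02,"dy":0.01,"dz":-0.2,"wx":0,"wy":0,"wz":0},
    {"dx":0.03,"dy":0.02,"dz":-0.4,"wx":0,"wy":0,"wz":0},
    {"dx":0.03,"dy":0.02,"dz":-0.6,"wx":0,"wy":0,"wz":0},
    {"dx":0.03,"dy":0.02,"dz":-0.8,"wx":0,"wy":0,"wz":0},
    {"dx":0.03,"dy":0.02,"dz":-1,"wx":0,"wy":0,"wz":0}
  ]
}}

```text
time_s: 2.27
eef_pos: [0.4821, -0.2976, 0.1305]
eef_rot: [0.0, 0.999, 0.05, 0.0]
wrist_force: [-0.2, -0.8, -0.4]
opening: 1.0
grasp_force: 0.0
```

>>> {"fn": "servo_tool", "kwargs": {
  "steps": [
    {"dx":0,"dy":0,"dz":-0.15,"wx":0,"wy":0,"wz":0},
    {"dx":0,"dy":0,"dz":-0.3,"wx":0,"wy":0,"wz":0},
    {"dx":0,"dy":0,"dz":-0.4,"wx":0,"wy":0,"wz":0},
    {"dx":0,"dy":0,"dz":-0.45,"wx":0,"wy":0,"wz":0},
    {"dx":0,"dy":0,"dz":-0.45,"wx":0,"wy":0,"wz":0}
  ]
}}

```text
time_s: 2.68
eef_pos: [0.4819, -0.2967, 0.0853]
eef_rot: [-0.001, 0.999, 0.05, -0.001]
wrist_force: [-0.4, 1.1, 0.1]
opening: 1.002
grasp_force: 0.0
```

>>> {"fn": "servo_tool", "kwargs": {
  "steps": [
    {"dx":0,"dy":0,"dz":0,"wx":0,"wy":0,"wz":0},
    {"dx":0,"dy":0,"dz":0,"wx":0,"wy":0,"wz":0},
    {"dx":0,"dy":0,"dz":0,"wx":0,"wy":0,"wz":0},
    {"dx":0,"dy":0,"dz":0,"wx":0,"wy":0,"wz":0},
    {"dx":0,"dy":0,"dz":0,"wx":0,"wy":0,"wz":0}
  ],
  "jaw": 0
}}

```text
time_s: 3.1
eef_pos: [0.4831, -0.297, 0.0869]
eef_rot: [0.0, 0.999, 0.051, 0.0]
wrist_force: [0.3, 0.9, -0.1]
opening: 0.296
grasp_force: 0.0
```

>>> {"fn": "servo_tool", "kwargs": {
  "steps": [
    {"dx":0,"dy":0,"dz":0,"wx":0,"wy":0,"wz":0},
    {"dx":0,"dy":0,"dz":0,"wx":0,"wy":0,"wz":0},
    {"dx":0,"dy":0,"dz":0,"wx":0,"wy":0,"wz":0},
    {"dx":0,"dy":0,"dz":0,"wx":0,"wy":0,"wz":0},
    {"dx":0,"dy":0,"dz":0,"wx":0,"wy":0,"wz":0}
  ],
  "jaw": 0
}}

```text
time_s: 3.52
eef_pos: [0.4831, -0.297, 0.0869]
eef_rot: [0.0, 0.999, 0.051, 0.0]
wrist_force: [-0.4, 0.4, 5.8]
opening: 0.173
grasp_force: 59.9
```

>>> {"fn": "servo_tool", "kwargs": {
  "steps": [
    {"dx":0,"dy":0,"dz":0.06,"wx":0,"wy":0,"wz":0},
    {"dx":0,"dy":0,"dz":0.14,"wx":0,"wy":0,"wz":0},
    {"dx":0,"dy":0,"dz":0.24,"wx":0,"wy":0,"wz":0},
    {"dx":0,"dy":0,"dz":0.36,"wx":0,"wy":0,"wz":0},
    {"dx":0,"dy":0,"dz":0.5,"wx":0,"wy":0,"wz":0}
  ]
}}

```text
time_s: 3.93
eef_pos: [0.4825, -0.2965, 0.137]
eef_rot: [-0.0, 0.999, 0.051, -0.0]
wrist_force: [0.2, -0.4, -2.5]
opening: 0.173
grasp_force: 58.7
```

>>> {"fn": "servo_tool", "kwargs": {
  "steps": [
    {"dx":0,"dy":0,"dz":0.15,"wx":0,"wy":0,"wz":0},
    {"dx":0,"dy":0,"dz":0.3,"wx":0,"wy":0,"wz":0},
    {"dx":0,"dy":0,"dz":0.45,"wx":0,"wy":0,"wz":0},
    {"dx":0,"dy":0,"dz":0.55,"wx":0,"wy":0,"wz":0},
    {"dx":0,"dy":0,"dz":0.6,"wx":0,"wy":0,"wz":0}
  ]
}}

```text
time_s: 4.35
eef_pos: [0.4835, -0.2975, 0.1989]
eef_rot: [0.001, 0.999, 0.051, 0.001]
wrist_force: [0.1, -0.4, -3.8]
opening: 0.17
grasp_force: 58.8
```

Run:
```python
from h import *
w=cam("wrist");t=cam("top");s=cam("side");print(ctrl.get_obs()["wrist_force"]);im=np.zeros((600,800,3),np.uint8)
im[:300,:400]=cv2.resize(w["f"],(400,300));im[:300,400:]=cv2.resize(t["f"][150:290,150:400],(400,300));im[300:]=cv2.resize(s["f"][120:264,140:396],(800,300))[:, :]
cv2.imwrite("pics/l.png",im[:,:,::-1])
```

```text
[-0.33215616 -0.41616531 -3.63072538]
```

View pics/l.png

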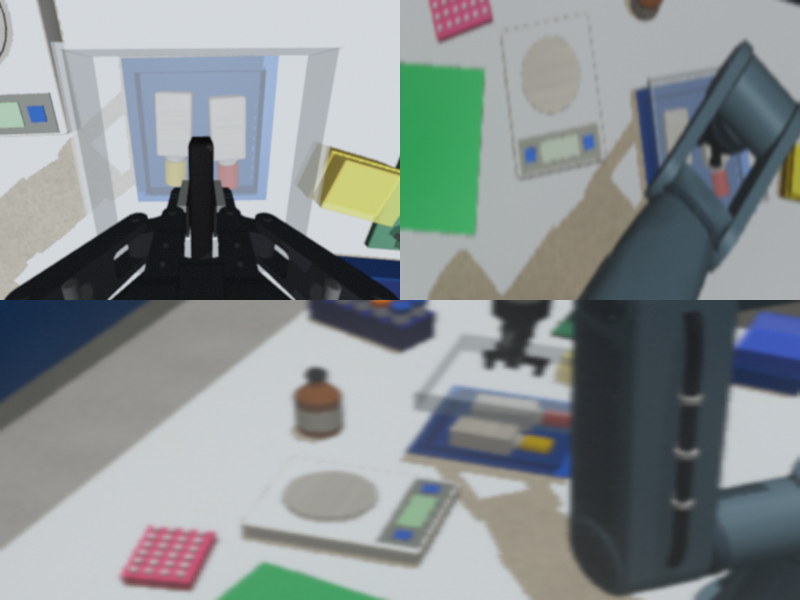

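The composite picture shows the cover held level above the open tray, with both bottles still in place (red cap ~(225,178) in the wrist part). Next I carry it to the mat.

>>> {"fn": "servo_tool", "kwargs": {
  "steps": [
    {"dx":0,"dy":0.1,"dz":0,"wx":0,"wy":0,"wz":0},
    {"dx":0,"dy":0.25,"dz":0,"wx":0,"wy":0,"wz":0},
    {"dx":0,"dy":0.5,"dz":0,"wx":0,"wy":0,"wz":0},
    {"dx":0,"dy":0.75,"dz":0,"wx":0,"wy":0,"wz":0},
    {"dx":0,"dy":1,"dz":0,"wx":0,"wy":0,"wz":0}
  ]
}}

```text
time_s: 4.92
eef_pos: [0.4819, -0.1941, 0.1951]
eef_rot: [-0.001, 0.999, 0.051, -0.001]
wrist_force: [0.1, -0.4, -2.6]
opening: 0.174
grasp_force: 58.8
```

>>> {"fn": "servo_tool", "kwargs": {
  "steps": [
    {"dx":0,"dy":0.2,"dz":0,"wx":0,"wy":0,"wz":0},
    {"dx":0,"dy":0.4,"dz":0,"wx":0,"wy":0,"wz":0},
    {"dx":0,"dy":0.6,"dz":0,"wx":0,"wy":0,"wz":0},
    {"dx":0,"dy":0.8,"dz":0,"wx":0,"wy":0,"wz":0},
    {"dx":0,"dy":1,"dz":0,"wx":0,"wy":0,"wz":0}
  ]
}}

```text
time_s: 5.33
eef_pos: [0.4817, -0.0941, 0.1954]
eef_rot: [-0.001, 0.999, 0.051, -0.001]
wrist_force: [0.2, -0.9, -3.8]
opening: 0.175
grasp_force: 58.8
```

>>> {"fn": "servo_tool", "kwargs": {
  "steps": [
    {"dx":0,"dy":0.2,"dz":0,"wx":0,"wy":0,"wz":-0.006},
    {"dx":0,"dy":0.4,"dz":0,"wx":0,"wy":0,"wz":-0.012},
    {"dx":0,"dy":0.6,"dz":0,"wx":0,"wy":0,"wz":-0.018},
    {"dx":0,"dy":0.8,"dz":0,"wx":0,"wy":0,"wz":-0.024},
    {"dx":0,"dy":1,"dz":0,"wx":0,"wy":0,"wz":-0.03}
  ]
}}

```text
time_s: 5.75
eef_pos: [0.4813, 0.0056, 0.1954]
eef_rot: [-0.0, 1.0, 0.004, -0.001]
wrist_force: [-0.4, 0.2, -3.5]
opening: 0.172
grasp_force: 58.8
```

>>> {"fn": "servo_tool", "kwargs": {
  "steps": [
    {"dx":0,"dy":0.2,"dz":0,"wx":0,"wy":0,"wz":-0.006},
    {"dx":0,"dy":0.4,"dz":0,"wx":0,"wy":0,"wz":-0.012},
    {"dx":0,"dy":0.6,"dz":0,"wx":0,"wy":0,"wz":-0.018},
    {"dx":0,"dy":0.8,"dz":0,"wx":0,"wy":0,"wz":-0.024},
    {"dx":0,"dy":1,"dz":0,"wx":0,"wy":0,"wz":-0.03}
  ]
}}

```text
time_s: 6.17
eef_pos: [0.4811, 0.1054, 0.1954]
eef_rot: [-0.0, 0.999, -0.043, -0.001]
wrist_force: [0.1, 0.4, -2.5]
opening: 0.174
grasp_force: 58.8
```

>>> {"fn": "servo_tool", "kwargs": {
  "steps": [
    {"dx":0.04,"dy":0.2,"dz":0,"wx":0,"wy":0,"wz":0},
    {"dx":0.08,"dy":0.4,"dz":0,"wx":0,"wy":0,"wz":0},
    {"dx":0.12,"dy":0.6,"dz":0,"wx":0,"wy":0,"wz":0},
    {"dx":0.16,"dy":0.8,"dz":0,"wx":0,"wy":0,"wz":0},
    {"dx":0.2,"dy":1,"dz":0,"wx":0,"wy":0,"wz":0}
  ]
}}

```text
time_s: 6.58
eef_pos: [0.501, 0.2052, 0.1953]
eef_rot: [0.0, 0.999, -0.043, -0.001]
wrist_force: [0.2, -0.1, -2.6]
opening: 0.176
grasp_force: 58.8
```

>>> {"fn": "servo_tool", "kwargs": {
  "steps": [
    {"dx":0,"dy":0.25,"dz":0,"wx":0,"wy":0,"wz":0},
    {"dx":0,"dy":0.5,"dz":0,"wx":0,"wy":0,"wz":0},
    {"dx":0,"dy":0.75,"dz":0,"wx":0,"wy":0,"wz":0},
    {"dx":0,"dy":0.9,"dz":0,"wx":0,"wy":0,"wz":0},
    {"dx":0,"dy":0.98,"dz":0,"wx":0,"wy":0,"wz":0}
  ]
}}

```text
time_s: 7.0
eef_pos: [0.5006, 0.3038, 0.1952]
eef_rot: [-0.0, 0.999, -0.042, -0.001]
wrist_force: [0.0, 0.5, -3.1]
opening: 0.174
grasp_force: 58.9
```

>>> {"fn": "servo_tool", "kwargs": {
  "steps": [
    {"dx":0,"dy":-0.02,"dz":-0.15,"wx":0,"wy":0,"wz":0},
    {"dx":0,"dy":-0.02,"dz":-0.35,"wx":0,"wy":0,"wz":0},
    {"dx":0,"dy":-0.02,"dz":-0.6,"wx":0,"wy":0,"wz":0},
    {"dx":0,"dy":-0.02,"dz":-0.8,"wx":0,"wy":0,"wz":0},
    {"dx":0,"dy":-0.02,"dz":-1,"wx":0,"wy":0,"wz":0}
  ]
}}

```text
time_s: 7.42
eef_pos: [0.5012, 0.299, 0.0945]
eef_rot: [0.0, 0.999, -0.043, -0.001]
wrist_force: [0.4, 0.5, -2.5]
opening: 0.171
grasp_force: 58.8
```

>>> {"fn": "servo_tool", "kwargs": {
  "steps": [
    {"dx":0,"dy":0,"dz":-0.08,"wx":0,"wy":0,"wz":0},
    {"dx":0,"dy":0,"dz":-0.14,"wx":0,"wy":0,"wz":0},
    {"dx":0,"dy":0,"dz":-0.18,"wx":0,"wy":0,"wz":0},
    {"dx":0,"dy":0,"dz":-0.21,"wx":0,"wy":0,"wz":0},
    {"dx":0,"dy":0,"dz":-0.23,"wx":0,"wy":0,"wz":0}
  ]
}}

```text
time_s: 7.83
eef_pos: [0.5034, 0.2995, 0.074]
eef_rot: [-0.0, 0.999, -0.043, 0.001]
wrist_force: [0.1, -0.5, -2.3]
opening: 0.173
grasp_force: 58.8
```

>>> {"fn": "servo_tool", "kwargs": {
  "steps": [
    {"dx":0,"dy":0,"dz":-0.01,"wx":0,"wy":0,"wz":0},
    {"dx":0,"dy":0,"dz":-0.02,"wx":0,"wy":0,"wz":0},
    {"dx":0,"dy":0,"dz":-0.03,"wx":0,"wy":0,"wz":0},
    {"dx":0,"dy":0,"dz":-0.03,"wx":0,"wy":0,"wz":0},
    {"dx":0,"dy":0,"dz":-0.03,"wx":0,"wy":0,"wz":0}
  ]
}}

```text
time_s: 8.25
eef_pos: [0.5029, 0.2993, 0.0705]
eef_rot: [-0.0, 0.999, -0.043, 0.0]
wrist_force: [-0.6, 0.0, -2.6]
opening: 0.176
grasp_force: 58.8
```

>>> {"fn": "servo_tool", "kwargs": {
  "steps": [
    {"dx":0,"dy":0,"dz":-0.005,"wx":0,"wy":0,"wz":0},
    {"dx":0,"dy":0,"dz":-0.01,"wx":0,"wy":0,"wz":0},
    {"dx":0,"dy":0,"dz":-0.015,"wx":0,"wy":0,"wz":0},
    {"dx":0,"dy":0,"dz":-0.015,"wx":0,"wy":0,"wz":0},
    {"dx":0,"dy":0,"dz":-0.015,"wx":0,"wy":0,"wz":0}
  ]
}}

```text
time_s: 8.67
eef_pos: [0.503, 0.2993, 0.0699]
eef_rot: [-0.0, 0.999, -0.043, 0.0]
wrist_force: [-4.0, -0.9, 7.0]
opening: 0.175
grasp_force: 60.1
```

>>> {"fn": "servo_tool", "kwargs": {
  "steps": [
    {"dx":0,"dy":0,"dz":0,"wx":0,"wy":0,"wz":0},
    {"dx":0,"dy":0,"dz":0,"wx":0,"wy":0,"wz":0},
    {"dx":0,"dy":0,"dz":0,"wx":0,"wy":0,"wz":0},
    {"dx":0,"dy":0,"dz":0,"wx":0,"wy":0,"wz":0},
    {"dx":0,"dy":0,"dz":0,"wx":0,"wy":0,"wz":0}
  ],
  "jaw": 0.9
}}

```text
time_s: 9.08
eef_pos: [0.5029, 0.2992, 0.0688]
eef_rot: [-0.0, 0.999, -0.043, 0.0]
wrist_force: [0.0, -0.5, 0.4]
opening: 0.873
grasp_force: 0.0
```

>>> {"fn": "servo_tool", "kwargs": {
  "steps": [
    {"dx":0,"dy":0,"dz":0.1,"wx":0,"wy":0,"wz":0},
    {"dx":0,"dy":0,"dz":0.3,"wx":0,"wy":0,"wz":0},
    {"dx":0,"dy":0,"dz":0.5,"wx":0,"wy":0,"wz":0},
    {"dx":0,"dy":0,"dz":0.75,"wx":0,"wy":0,"wz":0},
    {"dx":0,"dy":0,"dz":1,"wx":0,"wy":0,"wz":0}
  ]
}}

```text
time_s: 9.5
eef_pos: [0.5025, 0.2991, 0.1702]
eef_rot: [0.0, 0.999, -0.043, -0.0]
wrist_force: [0.4, 0.1, 0.8]
opening: 0.898
grasp_force: 0.0
```

Run:
```python
from h import *
o=ctrl.get_obs(); print(o["time_s"],o["q"].tolist(),o["eef_pos"].tolist(),o["opening"])
w=cam("wrist");t=cam("top");im=np.zeros((300,800,3),np.uint8)
im[:300,:400]=cv2.resize(w["f"],(400,300));im[:300,400:]=cv2.resize(t["f"][150:290,100:350],(400,300))
cv2.imwrite("pics/m.png",im[:,:,::-1])
```

```text
9.5 [0.3341273095156722, 0.2628506359399682, 1.6376692884099, -1.1864863560745854e-05, 1.2416014359810539, 1.9917710232675272] [0.5024843838335038, 0.29912621148770485, 0.1701694098720975] 0.8979768152591158
```

View pics/m.png

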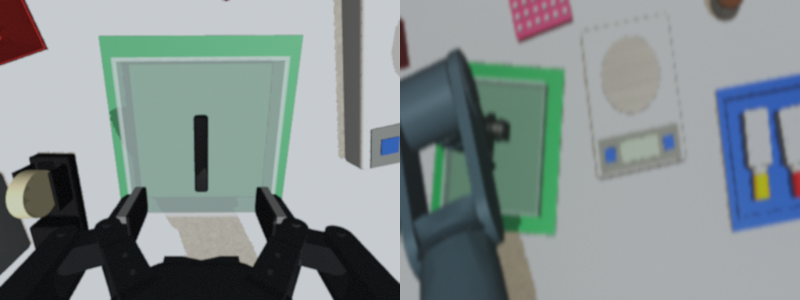

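The picture shows the cover lying right way up on the mat, handle at (200,152), inside the green border on all sides. Back to the tray.

>>> {"fn": "servo_tool", "kwargs": {
  "steps": [
    {"dx":0,"dy":-0.1,"dz":0.12,"wx":0,"wy":0,"wz":0},
    {"dx":0,"dy":-0.3,"dz":0.24,"wx":0,"wy":0,"wz":0},
    {"dx":0,"dy":-0.55,"dz":0.36,"wx":0,"wy":0,"wz":0},
    {"dx":0,"dy":-0.8,"dz":0.48,"wx":0,"wy":0,"wz":0},
    {"dx":0,"dy":-1,"dz":0.6,"wx":0,"wy":0,"wz":0}
  ]
}}

```text
time_s: 10.02
eef_pos: [0.5018, 0.1971, 0.2288]
eef_rot: [0.001, 0.999, -0.043, -0.001]
wrist_force: [0.8, 0.2, 0.1]
opening: 0.9
grasp_force: 0.0
```

>>> {"fn": "servo_tool", "kwargs": {
  "steps": [
    {"dx":0,"dy":-0.25,"dz":0,"wx":0,"wy":0,"wz":0},
    {"dx":0,"dy":-0.5,"dz":0,"wx":0,"wy":0,"wz":0},
    {"dx":0,"dy":-0.75,"dz":0,"wx":0,"wy":0,"wz":0},
    {"dx":0,"dy":-1,"dz":0,"wx":0,"wy":0,"wz":0},
    {"dx":0,"dy":-1,"dz":0,"wx":0,"wy":0,"wz":0.01}
  ]
}}

```text
time_s: 10.43
eef_pos: [0.5021, 0.095, 0.2284]
eef_rot: [0.001, 1.0, -0.029, -0.001]
wrist_force: [1.0, -0.2, 0.3]
opening: 0.904
grasp_force: 0.0
```

>>> {"fn": "servo_tool", "kwargs": {
  "steps": [
    {"dx":0,"dy":-0.2,"dz":0,"wx":0,"wy":0,"wz":0.01},
    {"dx":0,"dy":-0.4,"dz":0,"wx":0,"wy":0,"wz":0.02},
    {"dx":0,"dy":-0.6,"dz":0,"wx":0,"wy":0,"wz":0.03},
    {"dx":0,"dy":-0.8,"dz":0,"wx":0,"wy":0,"wz":0.04},
    {"dx":0,"dy":-1,"dz":0,"wx":0,"wy":0,"wz":0.05}
  ]
}}

```text
time_s: 10.85
eef_pos: [0.5017, -0.0021, 0.2283]
eef_rot: [-0.0, 0.999, 0.052, -0.001]
wrist_force: [0.0, -1.1, 1.4]
opening: 0.901
grasp_force: 0.0
```

>>> {"fn": "servo_tool", "kwargs": {
  "steps": [
    {"dx":0,"dy":-0.2,"dz":0,"wx":0,"wy":0,"wz":0},
    {"dx":0,"dy":-0.4,"dz":0,"wx":0,"wy":0,"wz":0},
    {"dx":0,"dy":-0.6,"dz":0,"wx":0,"wy":0,"wz":0},
    {"dx":0,"dy":-0.8,"dz":0,"wx":0,"wy":0,"wz":0},
    {"dx":0,"dy":-1,"dz":0,"wx":0,"wy":0,"wz":0}
  ]
}}

```text
time_s: 11.27
eef_pos: [0.5016, -0.102, 0.2284]
eef_rot: [-0.0, 0.999, 0.051, -0.001]
wrist_force: [0.7, -0.4, -0.4]
opening: 0.901
grasp_force: 0.0
```

>>> {"fn": "servo_tool", "kwargs": {
  "steps": [
    {"dx":-0.1,"dy":-0.2,"dz":0,"wx":0,"wy":0,"wz":0},
    {"dx":-0.2,"dy":-0.4,"dz":0,"wx":0,"wy":0,"wz":0},
    {"dx":-0.3,"dy":-0.6,"dz":0,"wx":0,"wy":0,"wz":0},
    {"dx":-0.4,"dy":-0.8,"dz":0,"wx":0,"wy":0,"wz":0},
    {"dx":-0.5,"dy":-1,"dz":0,"wx":0,"wy":0,"wz":0}
  ]
}}

```text
time_s: 11.68
eef_pos: [0.4511, -0.2016, 0.2283]
eef_rot: [-0.001, 0.999, 0.051, -0.001]
wrist_force: [0.3, -0.5, -0.6]
opening: 0.9
grasp_force: 0.0
```

>>> {"fn": "servo_tool", "kwargs": {
  "steps": [
    {"dx":-0.05,"dy":-0.25,"dz":0,"wx":0,"wy":0,"wz":0},
    {"dx":-0.1,"dy":-0.5,"dz":0,"wx":0,"wy":0,"wz":0},
    {"dx":-0.2,"dy":-0.75,"dz":0,"wx":0,"wy":0,"wz":0},
    {"dx":-0.3,"dy":-1,"dz":0,"wx":0,"wy":0,"wz":0},
    {"dx":-0.3,"dy":-1,"dz":0,"wx":0,"wy":0,"wz":0}
  ]
}}

```text
time_s: 12.1
eef_pos: [0.4203, -0.3045, 0.2285]
eef_rot: [0.0, 0.999, 0.049, -0.001]
wrist_force: [-1.0, -1.1, 0.6]
opening: 0.9
grasp_force: 0.0
```

Run:
```python
from h import *
o=ctrl.get_obs(); print(o["time_s"],o["q"].tolist(),o["eef_pos"].tolist(),o["eef_rot"])
w=cam("wrist"); save(w,"w3.png"); np.savez("w3.npz",**{k:w[k] for k in("f","T","fl","cx","cy")})
```

```text
12.1 [-0.8547413930742344, 0.05845230468435637, 1.748491453013011, -0.0019921994403520635, 1.3353031700098719, 0.6186762410124391] [0.4202904418457545, -0.3045113295878237, 0.2284534445234271] [ 3.42490603e-04  9.98803032e-01  4.89025378e-02 -9.63208235e-04]
```

View pics/w3.png

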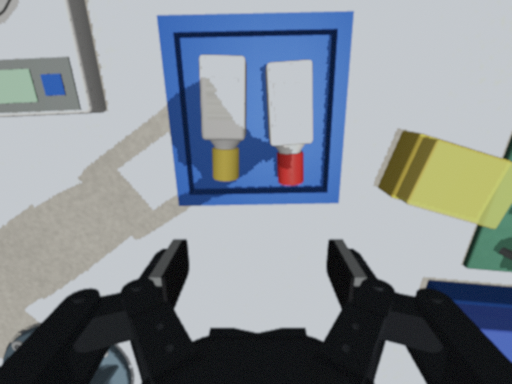

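The wrist view shows the open tray: red bottle body columns 266–314, rows 60–147, its cap at (290,167); yellow cap at (226,163). I tilt the tool 25° for a second view and to learn the wrist geometry.

>>> {"fn": "servo_tool", "kwargs": {
  "steps": [
    {"dx":0,"dy":0,"dz":0.1,"wx":0.003,"wy":-0.03,"wz":0},
    {"dx":0,"dy":0,"dz":0.2,"wx":0.007,"wy":-0.069,"wz":0},
    {"dx":0,"dy":0,"dz":0.2,"wx":0.01,"wy":-0.1,"wz":0},
    {"dx":0,"dy":0,"dz":0.2,"wx":0.014,"wy":-0.138,"wz":0},
    {"dx":0,"dy":0,"dz":0.2,"wx":0.014,"wy":-0.138,"wz":0}
  ]
}}

```text
time_s: 12.57
eef_pos: [0.4205, -0.2992, 0.2466]
eef_rot: [-0.013, 0.975, 0.048, 0.217]
wrist_force: [-1.1, 0.0, -1.0]
opening: 0.897
grasp_force: 0.0
```

```bash
cat > meas.py <<'E'
from h import *
def blobs(c):
    f=c["f"]; h=cv2.cvtColor(f,cv2.COLOR_RGB2HSV); out={}
    m=((((h[...,0]>=170)|(h[...,0]<=6))&(h[...,1]>140)&(h[...,2]>70))).astype(np.uint8)
    n,l,st,ce=cv2.connectedComponentsWithStats(m); i=1+np.argmax(st[1:,4]); cs,_=cv2.findContours((l==i).astype(np.uint8),0,1); out["cap"]=cv2.minAreaRect(cs[0])
    u,v=ce[i]
    # white/grey body inside blue tray
    b=((h[...,1]<60)&(h[...,2]>60)).astype(np.uint8); b=cv2.morphologyEx(b,cv2.MORPH_OPEN,np.ones((3,3)))
    n,l,st,ce=cv2.connectedComponentsWithStats(b)
    js=[j for j in range(1,n) if 800<st[j,4]<9000]; j=min(js,key=lambda j:np.hypot(*(ce[j]-(u,v))))
    cs,_=cv2.findContours((l==j).astype(np.uint8),0,1); out["body"]=(st[j].tolist(),ce[j],cv2.minAreaRect(cs[0]))
    return out
E
python3 - <<'E'
from meas import *
o=ctrl.get_obs(); print(o["q"].tolist(),o["eef_pos"].tolist(),o["eef_rot"])
d=np.load("w3.npz"); c3={k:d[k] for k in d}; w=cam("wrist"); np.savez("w4.npz",**{k:w[k] for k in("f","T","fl","cx","cy")}); save(w,"w4.png")
B=[]
for c in(c3,w):
    b=blobs(c); print(b); B.append(b)
    print("cap@.046",onz(c,*b["cap"][0],.040)); 
    print("body top corners",[onz(c,*p,.054)[:2].round(4).tolist() for p in cv2.boxPoints(b["body"][2])])
print("cap tri",tri(ray(c3,*B[0]["cap"][0]),ray(w,*B[1]["cap"][0])))
print("body tri",tri(ray(c3,*B[0]["body"][2][0]),ray(w,*B[1]["body"][2][0])))
from scipy.optimize import least_squares
D=[([.1809,1.6071],[.24379,-.52074,.23122]),([.15906,1.63236],[.47918,-.29932,.23115]),([.26285,1.63767],[.50248,.29913,.17017]),([.05845,1.74849],[.42029,-.30451,.22845])]
def res(x):
    L1,L2,H=x; r=[]
    for (a,b),p in D:
        rho=np.sqrt(p[0]**2+p[1]**2-.118**2); r+= [L1*np.sin(a)+L2*np.sin(a+b)-rho, H+L1*np.cos(a)+L2*np.cos(a+b)-p[2]]
    return r
s=least_squares(res,[.4,.4,.0]); print(s.x,np.round(s.fun,4))
q=o["q"]; p=o["eef_pos"]; L1,L2,H=s.x; t=q[1]+q[2]; T=t+q[4]; rho=np.sqrt(p[0]**2+p[1]**2-.118**2)
print("L3 est",(rho-L1*np.sin(q[1])-L2*np.sin(t))/np.sin(T),"H+L3(1+cosT)=",p[2]-L1*np.cos(q[1])-L2*np.cos(t),T)
E
```

```text
[-1.1132556722540288, -0.15919173334109335, 1.9812890652698412, 0.4432608720098774, 1.1956692363396382, 0.2203860758074764] [0.4204647516627444, -0.29916757713131786, 0.24662408706933767] [-0.01261075  0.97484654  0.04792991  0.21729683]
{'cap': ((290.0, 168.5), (31.0, 24.0), 90.0), 'body': ([266, 60, 47, 94, 4017], array([289.73014688, 104.35698282]), ((289.0, 106.5), (93.0, 46.0), 90.0))}
cap@.046 [ 0.42664786 -0.34508755  0.04      ]
body top corners [[0.544, -0.3019], [0.5487, -0.3505], [0.4507, -0.3662], [0.4455, -0.3125]]
{'cap': ((292.26898193359375, 233.72760009765625), (27.903282165527344, 22.505327224731445), 85.2363510131836), 'body': ([269, 143, 42, 77, 2746], array([289.00364166, 179.98252003]), ((289.137939453125, 181.15518188476562), (75.40530395507812, 38.61614990234375), 85.2363510131836))}
cap@.046 [ 0.42563109 -0.34527095  0.04      ]
body top corners [[0.5402, -0.2996], [0.5497, -0.3509], [0.4496, -0.3667], [0.4406, -0.3172]]
cap tri (array([ 0.42554755, -0.3458608 ,  0.03498704]), [np.float64(4.1043459333446746e-05), np.float64(4.104345933346417e-05)])
body tri (array([ 0.49977924, -0.33647268,  0.02189213]), [np.float64(0.0004078958395585367), np.float64(0.00040789583955869006)])
[ 0.4019204   0.49853736 -0.05649556] [-0.0036  0.0002 -0.0024  0.0001  0.0034  0.      0.0028 -0.0003]
L3 est 0.6736027622221863 H+L3(1+cosT)= -0.026245879321023874 3.017766568268386
```

```bash
cat > kin.py <<'E'
import numpy as np
from scipy.spatial.transform import Rotation as R
from scipy.optimize import least_squares
D=[([-1.33928901e+00,1.80860893e-01,1.60707056e+00,1.2e-05,1.35378126,-2.06313385e-01],[.24378865,-.52073932,.23122003],[-6.01033545e-05,9.76134947e-01,2.17164828e-01,5.19451210e-06]),
([-7.68124458e-01,1.59059394e-01,1.63236175,-4.69e-04,1.35056844,7.01461412e-01],[.47918125,-.29931969,.23114813],[1.15e-05,9.98717186e-01,5.06348733e-02,-3.028e-04]),
([0.3341273,0.26285064,1.63766929,-1.2e-05,1.24160144,1.99177102],[0.50248438,0.29912621,0.17016941],[0,.99908,-.043,0]),
([-0.85474139,0.0584523,1.74849145,-0.0019922,1.33530317,0.61867624],[0.42029044,-0.30451133,0.22845344],[3.42490603e-04,9.98803032e-01,4.89025378e-02,-9.63208235e-04]),
([-1.11325567,-0.15919173,1.98128907,0.44326087,1.19566924,0.22038608],[0.42046475,-0.29916758,0.24662409],[-0.01261075,0.97484654,0.04792991,0.21729683])]
def q2R(q): return R.from_quat([q[1],q[2],q[3],q[0]])
def fk(q,x):
    L1,L2,L3,h,d,e=x
    A=R.from_euler("z",q[0]); B=R.from_euler("y",q[1]+q[2]); Rt=A*B*R.from_euler("z",q[3])*R.from_euler("y",q[4])*R.from_euler("z",q[5]+np.pi/2)
    p=A.apply([0,d,0])+A.apply(R.from_euler("y",q[1]).apply([0,0,L1]))+(A*B).apply([e,0,L2])+Rt.apply([0,0,L3]); p[2]+=h
    return p,Rt
def res(x): return np.concatenate([fk(q,x)[0]-p for q,p,_ in D]+[1e-3*(x-X0)])
X0=np.array([.4,.4,.3,.2,.118,0])
S=least_squares(res,X0)
X=S.x
LO=np.array([-2.99,-.89,.3,-1.14,0,-3.12]);HI=np.array([2.99,2.07,2.58,4.28,2.63,3.12])
def ik(p,Rt,q0):
    f=lambda q: np.concatenate([(fk(q,X)[0]-p)*5,(fk(q,X)[1]*Rt.inv()).as_rotvec()])
    s=least_squares(f,np.clip(q0,LO+.02,HI-.02),bounds=(LO,HI)); return s.x,np.abs(s.fun).max()
E
python3 - <<'E'
from kin import *
print(X.round(4),np.abs(S.fun).max())
for q,p,r in D: print((fk(q,X)[0]-p).round(4),(fk(q,X)[1]*q2R(r).inv()).as_rotvec().round(3))
# stand: tool z azimuth psi, down th; tool x up (A) or down (B); grasp point 0.122 high
th=np.radians(25)
for psi in (-60,-30,0,30,60,90):
  a=np.radians(psi); z=np.array([np.cos(a)*np.cos(th),np.sin(a)*np.cos(th),-np.sin(th)]); up=np.array([np.cos(a)*np.sin(th),np.sin(a)*np.sin(th),np.cos(th)])
  for n,sg in(("A",1),("B",-1)):
    xx=sg*up; M=R.from_matrix(np.c_[xx,np.cross(z,xx),z]); p=np.array([.604,.010,.124])+.021*z
    best=None
    for q4 in(-1,0,1,2,3,4):
      for q6 in(-2.5,-1,0,1,2.5):
        q,e=ik(p,M,np.array([0,.5,1.6,q4,1.2,q6]))
        if e<1e-4 and (best is None or np.abs(q[3])<np.abs(best[3])): best=q
    print(psi,n,None if best is None else best.round(2))
E
```

```text
[0.4382 0.5145 0.3189 0.3134 0.1178 0.0855] 0.00011449311358594561
[-0.  0.  0.] [-0.  0.  0.]
[-0.  0.  0.] [ 0. -0. -0.]
[ 0.  0. -0.] [-0.     0.    -0.001]
[-0.  0.  0.] [-0. -0.  0.]
[-0. -0. -0.] [ 0.  0. -0.]
-60 A None
-60 B None
-30 A [ 0.07  0.37  2.17  4.07  0.69 -2.1 ]
-30 B [0.07 0.37 2.17 4.07 0.69 1.04]
0 A [-0.33  0.28  2.32  2.62  0.64 -1.29]
0 B [-0.33  0.28  2.32  2.62  0.64  1.86]
30 A [-0.63  0.36  2.19  1.65  0.98 -0.9 ]
30 B [-0.63  0.36  2.19  1.65  0.98  2.24]
60 A [-0.67  0.54  1.87  1.17  1.35 -0.82]
60 B [-0.67  0.54  1.87  1.17  1.35  2.32]
90 A [-0.59  0.74  1.5   0.87  1.7  -0.85]
90 B [-0.59  0.74  1.5   0.87  1.7   2.29]
```

>>> {"fn": "servo_tool", "kwargs": {
  "steps": [
    {"dx":0.05,"dy":-0.1,"dz":-0.2,"wx":0,"wy":0,"wz":0.002},
    {"dx":0.1,"dy":-0.2,"dz":-0.4,"wx":0,"wy":0,"wz":0.005},
    {"dx":0.15,"dy":-0.3,"dz":-0.6,"wx":0,"wy":0,"wz":0.005},
    {"dx":0.235,"dy":-0.46,"dz":-0.8,"wx":0,"wy":0,"wz":0.005},
    {"dx":0.235,"dy":-0.46,"dz":-1,"wx":0,"wy":0,"wz":0.005}
  ],
  "jaw": 0.69
}}

```text
time_s: 13.03
eef_pos: [0.4482, -0.3488, 0.1487]
eef_rot: [-0.011, 0.975, 0.058, 0.215]
wrist_force: [0.7, -0.5, -0.0]
opening: 0.693
grasp_force: 0.0
```

>>> {"fn": "servo_tool", "kwargs": {
  "steps": [
    {"dx":0,"dy":0,"dz":-0.15,"wx":0,"wy":0,"wz":0},
    {"dx":0,"dy":0,"dz":-0.27,"wx":0,"wy":0,"wz":0},
    {"dx":0,"dy":0,"dz":-0.27,"wx":0,"wy":0,"wz":0},
    {"dx":0,"dy":0,"dz":-0.27,"wx":0,"wy":0,"wz":0},
    {"dx":0,"dy":0,"dz":-0.27,"wx":0,"wy":0,"wz":0}
  ]
}}

```text
time_s: 13.45
eef_pos: [0.447, -0.347, 0.1228]
eef_rot: [-0.012, 0.975, 0.058, 0.216]
wrist_force: [-0.2, 0.1, -0.0]
opening: 0.688
grasp_force: 0.0
```

Run:
```python
from meas import *
o=ctrl.get_obs(); print(o["q"].round(3).tolist(),o["eef_pos"].tolist(),o["eef_rot"],o["opening"])
w=cam("wrist"); save(w,"w5.png"); np.savez("w5.npz",**{k:w[k] for k in("f","T","fl","cx","cy")})
d=np.load("w3.npz"); c3={k:d[k] for k in d}
try:
    b=blobs(w);b3=blobs(c3); print(b["cap"],b["body"]); print("cap tri",tri(ray(c3,*b3["cap"][0]),ray(w,*b["cap"][0])))
except Exception as e: print(e)
```

```text
[-1.107, 0.148, 1.955, 0.511, 0.946, 0.062] [0.4470083746914458, -0.34702869294209543, 0.12282060823063658] [-0.01207647  0.97463747  0.05781722  0.21585442] 0.6877467311083324
((253.75001525878906, 262.25), (45.628055572509766, 34.42781448364258), 88.02507019042969) ([197, 318, 122, 20, 1575], array([256.56888889, 324.76190476]), ((257.5, 327.4999694824219), (120.99998474121094, 18.999996185302734), -0.0))
cap tri (array([ 0.42433018, -0.34667835,  0.02927373]), [np.float64(4.907293429856023e-05), np.float64(4.907293429847353e-05)])
```

View pics/w5.png

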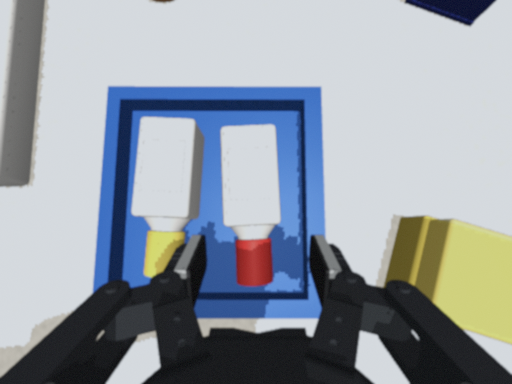

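The wrist view shows the red cap at (254,262), the body top face at corners (221,126), (276,125), (280,225), (223,226), slightly left of and turned from the finger midline (col 258). I compute the correction.

Run:
```python
from meas import *
from kin import q2R
o=ctrl.get_obs()
d=np.load("w5.npz"); c={k:d[k] for k in d}
# refine top-face edges per row, using brightness transitions
f=c["f"].astype(int); h=cv2.cvtColor(c["f"],cv2.COLOR_RGB2HSV)
L=[];Rr=[]
for v in range(135,222,6):
    row=h[v,205:300,1]; wh=np.where(row<50)[0]+205; wh=wh[(wh>210)&(wh<295)]; 
    a,b=onz(c,wh.min()-.5,v,.054),onz(c,wh.max()+.5,v,.054); L.append(a);Rr.append(b)
L=np.array(L);Rr=np.array(Rr); C=(L+Rr)/2
for n,A in(("L",L),("R",Rr),("C",C)):
    k=np.polyfit(A[:,0],A[:,1],1); print(n,"yaw",np.degrees(np.arctan(k[0])),"y at .485",np.polyval(k,.485),"y at .4243",np.polyval(k,.4243))
print("width",np.linalg.norm(L-Rr,axis=1).round(4))
print("far/near ends",onz(c,248,126,.054),onz(c,251,225,.054))
Rt=q2R(o["eef_rot"]); print("tool axes x,y,z",Rt.as_matrix().T.round(3).tolist())
z=Rt.as_matrix()[:,2]; p=o["eef_pos"]+z*(-.023); 
def proj(p):
    q=c["T"][:3,:3]@p+c["T"][:3,3]; return c["cx"]+c["fl"]*q[0]/-q[2], c["cy"]-c["fl"]*q[1]/-q[2]
print([proj(o["eef_pos"]+z*t) for t in(-.02,0,.1)])
```

```text
L yaw 9.30333701487134 y at .485 -0.31205572930161585 y at .4243 -0.32199936562334874
R yaw 9.38772224155961 y at .485 -0.36145507612367367 y at .4243 -0.371490532712492
C yaw 9.345894344712667 y at .485 -0.3367533269625774 y at .4243 -0.3467432647053462
width [0.0484 0.0483 0.049  0.0489 0.0488 0.0495 0.0485 0.0484 0.0491 0.049
 0.0488 0.0487 0.0486 0.0484 0.0491]
far/near ends [ 0.54388874 -0.32758043  0.054     ] [ 0.45791342 -0.34064773  0.054     ]
tool axes x,y,z [[0.9, 0.108, 0.423], [0.118, -0.993, 0.002], [0.42, 0.048, -0.906]]
[(np.float64(257.412234696876), np.float64(264.13434491889507)), (np.float64(257.42436278672017), np.float64(244.9233285063073)), (np.float64(257.45770163113247), np.float64(192.11426331890934))]
```

>>> {"fn": "servo_tool", "kwargs": {
  "steps": [
    {"dx":-0.05,"dy":0.03,"dz":0,"wx":0,"wy":0,"wz":0.014},
    {"dx":-0.05,"dy":0.03,"dz":0,"wx":0,"wy":0,"wz":0.014},
    {"dx":-0.05,"dy":0.03,"dz":0,"wx":0,"wy":0,"wz":0.014},
    {"dx":-0.05,"dy":0.03,"dz":0,"wx":0,"wy":0,"wz":0.014},
    {"dx":-0.05,"dy":0.03,"dz":0,"wx":0,"wy":0,"wz":0.014}
  ],
  "jaw": 0.69
}}

```text
time_s: 13.92
eef_pos: [0.4415, -0.3441, 0.1223]
eef_rot: [-0.017, 0.973, 0.078, 0.216]
wrist_force: [-0.4, -0.5, -0.7]
opening: 0.691
grasp_force: 0.0
```

Run:
```python
from h import *
from kin import q2R
w=cam("wrist");o=ctrl.get_obs(); print(o["eef_pos"],q2R(o["eef_rot"]).as_matrix().T.round(3).tolist())
h=cv2.cvtColor(w["f"],cv2.COLOR_RGB2HSV)
for v in(150,180,210):
    wh=np.where(h[v,205:305,1]<50)[0]+205; print(v,wh.min(),wh.max(),(wh.min()+wh.max())/2)
```

```text
[ 0.44143363 -0.34398672  0.12214308] [[0.895, 0.145, 0.422], [0.16, -0.987, 0.001], [0.417, 0.067, -0.906]]
150 205 284 244.5
180 205 284 244.5
210 228 285 256.5
```

>>> {"fn": "servo_tool", "kwargs": {
  "steps": [
    {"dx":0.083,"dy":0.014,"dz":-0.18,"wx":0,"wy":0,"wz":0},
    {"dx":0.167,"dy":0.028,"dz":-0.36,"wx":0,"wy":0,"wz":0},
    {"dx":0.25,"dy":0.042,"dz":-0.54,"wx":0,"wy":0,"wz":0},
    {"dx":0.333,"dy":0.056,"dz":-0.72,"wx":0,"wy":0,"wz":0},
    {"dx":0.375,"dy":0.063,"dz":-0.81,"wx":0,"wy":0,"wz":0}
  ]
}}

```text
time_s: 14.38
eef_pos: [0.4788, -0.3363, 0.0388]
eef_rot: [-0.018, 0.973, 0.078, 0.215]
wrist_force: [-0.2, -0.0, 0.1]
opening: 0.694
grasp_force: 0.0
```

>>> {"fn": "servo_tool", "kwargs": {
  "steps": [
    {"dx":0.03,"dy":0.005,"dz":-0.07,"wx":0,"wy":0,"wz":0},
    {"dx":0.065,"dy":0.01,"dz":-0.14,"wx":0,"wy":0,"wz":0},
    {"dx":0.1,"dy":0.016,"dz":-0.22,"wx":0,"wy":0,"wz":0},
    {"dx":0.13,"dy":0.02,"dz":-0.29,"wx":0,"wy":0,"wz":0},
    {"dx":0.13,"dy":0.02,"dz":-0.29,"wx":0,"wy":0,"wz":0}
  ]
}}

```text
time_s: 14.8
eef_pos: [0.4922, -0.3356, 0.0114]
eef_rot: [-0.017, 0.973, 0.078, 0.216]
wrist_force: [0.2, -1.0, 1.6]
opening: 0.694
grasp_force: 0.9
```

>>> {"fn": "servo_tool", "kwargs": {
  "steps": [
    {"dx":0,"dy":0,"dz":0,"wx":0,"wy":0,"wz":0},
    {"dx":0,"dy":0,"dz":0,"wx":0,"wy":0,"wz":0},
    {"dx":0,"dy":0,"dz":0,"wx":0,"wy":0,"wz":0},
    {"dx":0,"dy":0,"dz":0,"wx":0,"wy":0,"wz":0},
    {"dx":0,"dy":0,"dz":0,"wx":0,"wy":0,"wz":0}
  ],
  "jaw": 0
}}

```text
time_s: 15.22
eef_pos: [0.4917, -0.3357, 0.0121]
eef_rot: [-0.017, 0.973, 0.079, 0.216]
wrist_force: [-0.9, -0.1, 0.5]
opening: 0.577
grasp_force: 62.0
```

>>> {"fn": "servo_tool", "kwargs": {
  "steps": [
    {"dx":0,"dy":0,"dz":0.05,"wx":0,"wy":0,"wz":0},
    {"dx":0,"dy":0,"dz":0.1,"wx":0,"wy":0,"wz":0},
    {"dx":0,"dy":0,"dz":0.2,"wx":0,"wy":0,"wz":0},
    {"dx":0,"dy":0,"dz":0.3,"wx":0,"wy":0,"wz":0},
    {"dx":0,"dy":0,"dz":0.4,"wx":0,"wy":0,"wz":0}
  ]
}}

```text
time_s: 15.63
eef_pos: [0.4919, -0.3355, 0.0531]
eef_rot: [-0.017, 0.973, 0.079, 0.216]
wrist_force: [0.7, -1.2, -2.2]
opening: 0.578
grasp_force: 62.0
```

>>> {"fn": "servo_tool", "kwargs": {
  "steps": [
    {"dx":0,"dy":0,"dz":0.2,"wx":0,"wy":0,"wz":0},
    {"dx":0,"dy":0,"dz":0.4,"wx":0,"wy":0,"wz":0},
    {"dx":0,"dy":0,"dz":0.6,"wx":0,"wy":0,"wz":0},
    {"dx":0,"dy":0,"dz":0.8,"wx":0,"wy":0,"wz":0},
    {"dx":0,"dy":0,"dz":1,"wx":0,"wy":0,"wz":0}
  ]
}}

```text
time_s: 16.05
eef_pos: [0.4917, -0.3354, 0.1539]
eef_rot: [-0.017, 0.973, 0.079, 0.216]
wrist_force: [-0.8, 0.3, -2.0]
opening: 0.579
grasp_force: 62.1
```

>>> {"fn": "servo_tool", "kwargs": {
  "steps": [
    {"dx":0,"dy":0,"dz":0.2,"wx":0,"wy":0,"wz":0},
    {"dx":0,"dy":0,"dz":0.4,"wx":0,"wy":0,"wz":0},
    {"dx":0,"dy":0,"dz":0.6,"wx":0,"wy":0,"wz":0},
    {"dx":0,"dy":0,"dz":0.8,"wx":0,"wy":0,"wz":0},
    {"dx":0,"dy":0,"dz":1,"wx":0,"wy":0,"wz":0}
  ]
}}

```text
time_s: 16.47
eef_pos: [0.4915, -0.3352, 0.2538]
eef_rot: [-0.017, 0.973, 0.079, 0.215]
wrist_force: [0.5, 0.3, -3.3]
opening: 0.579
grasp_force: 62.1
```

Run:
```python
from h import *
from kin import *
o=ctrl.get_obs(); print(o["time_s"],o["eef_pos"],o["q"].round(3),o["wrist_force"].round(1),o["torque"].round(2),o["opening"],o["grasp_force"])
w=cam("wrist"); save(w,"w6.png")
q=o["q"]; p,R0=o["eef_pos"],q2R(o["eef_rot"]); print("fk err",fk(q,X)[0]-p)
bx=R0.apply([1,0,0]) # bottle down axis in tool: assume world axis (base dir) (cos9.3,sin9.3,0) now
b=np.array([np.cos(np.radians(9.3)),np.sin(np.radians(9.3)),0]); bt=R0.inv().apply(b); print("base dir in tool",bt.round(4))
th=np.radians(25)
for psi in(30,45,60,75):
    a=np.radians(psi); z=np.array([np.cos(a)*np.cos(th),np.sin(a)*np.cos(th),-np.sin(th)]); up=np.array([np.cos(a)*np.sin(th),np.sin(a)*np.sin(th),np.cos(th)]); xx=-up
    M=R.from_matrix(np.c_[xx,np.cross(z,xx),z]); rv=(M*R0.inv()).as_rotvec(); pe=np.array([.604,.01,.24])+.023*z
    print(psi,"rotvec/pi",(rv/np.pi).round(4),"deg",np.degrees(np.linalg.norm(rv)),"base dir then",M.apply(bt).round(3)); qq=q.copy(); 
    for f in np.linspace(0,1,11):
        qn,e=ik(p+(pe-p)*f,R.from_rotvec(rv*f)*R0,qq); 
        if f in(0,.2,.4,.6,.8,1) : print(round(f,1),qn.round(2),round(e,5))
        qq=qn
```

```text
16.4667 [ 0.49146496 -0.33516263  0.25384822] [-1.018  0.031  1.786  0.434  1.183  0.254] [ 0.5  0.3 -3.3] [-0.08  0.3   0.03] 0.5788598772996886 62.086261510849
fk err [-4.61795115e-07 -6.57816560e-08 -1.32879066e-07]
base dir in tool [ 0.9066 -0.0011  0.4219]
30 rotvec/pi [ 0.6169  0.2195 -0.6446] deg 165.3980286253503 base dir then [-0.    -0.001 -1.   ]
0.0 [-1.02  0.03  1.79  0.43  1.18  0.25] 0.0
0.2 [-0.94  0.1   1.73  0.47  1.34  0.85] 0.0
0.4 [-0.89  0.15  1.75  0.63  1.42  1.36] 0.0
0.8 [-0.79  0.11  2.02  1.12  1.24  2.23] 0.0
1.0 [-0.63  0.05  2.19  1.45  0.99  2.6 ] 0.0
45 rotvec/pi [ 0.5549  0.2838 -0.5938] deg 154.95485812337913 base dir then [ 0.    -0.001 -1.   ]
0.0 [-1.02  0.03  1.79  0.43  1.18  0.25] 0.0
0.2 [-0.91  0.11  1.7   0.42  1.36  0.86] 0.0
0.4 [-0.85  0.19  1.67  0.54  1.47  1.36] 0.0
0.8 [-0.77  0.22  1.87  0.98  1.41  2.21] 0.0
1.0 [-0.67  0.18  2.04  1.27  1.23  2.57] 0.0
60 rotvec/pi [ 0.491   0.3385 -0.5394] deg 144.7414597712006 base dir then [ 0.001 -0.001 -1.   ]
0.0 [-1.02  0.03  1.79  0.43  1.18  0.25] 0.0
0.2 [-0.88  0.12  1.68  0.38  1.37  0.85] 0.0
0.4 [-0.81  0.22  1.61  0.46  1.52  1.35] 0.0
0.8 [-0.73  0.32  1.72  0.86  1.56  2.19] 0.0
1.0 [-0.67  0.31  1.87  1.13  1.44  2.53] 0.0
75 rotvec/pi [ 0.4256  0.3844 -0.4822] deg 134.872960546991 base dir then [ 0.001 -0.001 -1.   ]
0.0 [-1.02  0.03  1.79  0.43  1.18  0.25] 0.0
0.2 [-0.86  0.13  1.66  0.33  1.38  0.84] 0.0
0.4 [-0.77  0.25  1.56  0.38  1.57  1.33] 0.0
0.8 [-0.68  0.42  1.57  0.75  1.7   2.14] 0.0
1.0 [-0.64  0.44  1.69  1.01  1.63  2.48] 0.0
```

View pics/w6.png

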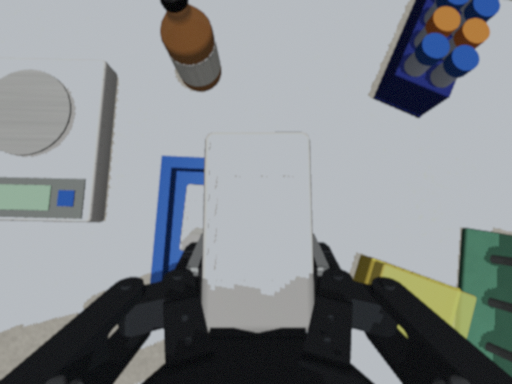

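The wrist view shows the red bottle held squarely by its body (cols 205–310), lifted clear. I now rotate it upright on the way to the pan.

>>> {"fn": "servo_tool", "kwargs": {
  "steps": [
    {"dx":0.04,"dy":0.12,"dz":0,"wx":0.016,"wy":0.011,"wz":-0.018},
    {"dx":0.08,"dy":0.24,"dz":0,"wx":0.033,"wy":0.023,"wz":-0.036},
    {"dx":0.12,"dy":0.36,"dz":0,"wx":0.049,"wy":0.034,"wz":-0.054},
    {"dx":0.16,"dy":0.48,"dz":0,"wx":0.065,"wy":0.045,"wz":-0.072},
    {"dx":0.2,"dy":0.6,"dz":0,"wx":0.082,"wy":0.056,"wz":-0.09}
  ]
}}

```text
time_s: 16.93
eef_pos: [0.5118, -0.2746, 0.2521]
eef_rot: [-0.118, 0.979, -0.09, 0.137]
wrist_force: [0.2, -0.6, -2.5]
opening: 0.578
grasp_force: 62.0
```

>>> {"fn": "servo_tool", "kwargs": {
  "steps": [
    {"dx":0.04,"dy":0.12,"dz":0,"wx":0.016,"wy":0.011,"wz":-0.018},
    {"dx":0.08,"dy":0.24,"dz":0,"wx":0.033,"wy":0.023,"wz":-0.036},
    {"dx":0.12,"dy":0.36,"dz":0,"wx":0.049,"wy":0.034,"wz":-0.054},
    {"dx":0.16,"dy":0.48,"dz":0,"wx":0.065,"wy":0.045,"wz":-0.072},
    {"dx":0.2,"dy":0.6,"dz":0,"wx":0.082,"wy":0.056,"wz":-0.09}
  ]
}}

```text
time_s: 17.35
eef_pos: [0.5319, -0.2147, 0.252]
eef_rot: [-0.214, 0.942, -0.254, 0.054]
wrist_force: [-0.2, -0.4, -2.5]
opening: 0.582
grasp_force: 62.0
```

>>> {"fn": "servo_tool", "kwargs": {
  "steps": [
    {"dx":0.04,"dy":0.12,"dz":0,"wx":0.016,"wy":0.011,"wz":-0.018},
    {"dx":0.08,"dy":0.24,"dz":0,"wx":0.033,"wy":0.023,"wz":-0.036},
    {"dx":0.12,"dy":0.36,"dz":0,"wx":0.049,"wy":0.034,"wz":-0.054},
    {"dx":0.16,"dy":0.48,"dz":0,"wx":0.065,"wy":0.045,"wz":-0.072},
    {"dx":0.2,"dy":0.6,"dz":0,"wx":0.082,"wy":0.056,"wz":-0.09}
  ]
}}

```text
time_s: 17.77
eef_pos: [0.5519, -0.1549, 0.252]
eef_rot: [-0.3, 0.863, -0.406, -0.032]
wrist_force: [-1.1, 0.4, -2.9]
opening: 0.58
grasp_force: 62.0
```

>>> {"fn": "servo_tool", "kwargs": {
  "steps": [
    {"dx":0.04,"dy":0.12,"dz":0,"wx":0.016,"wy":0.011,"wz":-0.018},
    {"dx":0.08,"dy":0.24,"dz":0,"wx":0.033,"wy":0.023,"wz":-0.036},
    {"dx":0.12,"dy":0.36,"dz":0,"wx":0.049,"wy":0.034,"wz":-0.054},
    {"dx":0.16,"dy":0.48,"dz":0,"wx":0.065,"wy":0.045,"wz":-0.072},
    {"dx":0.2,"dy":0.6,"dz":0,"wx":0.082,"wy":0.056,"wz":-0.09}
  ]
}}

```text
time_s: 18.18
eef_pos: [0.5719, -0.095, 0.2519]
eef_rot: [-0.372, 0.746, -0.54, -0.116]
wrist_force: [1.4, 0.0, -2.7]
opening: 0.578
grasp_force: 62.0
```

>>> {"fn": "servo_tool", "kwargs": {
  "steps": [
    {"dx":0.04,"dy":0.12,"dz":0,"wx":0.016,"wy":0.011,"wz":-0.018},
    {"dx":0.08,"dy":0.24,"dz":0,"wx":0.033,"wy":0.023,"wz":-0.036},
    {"dx":0.12,"dy":0.36,"dz":0,"wx":0.049,"wy":0.034,"wz":-0.054},
    {"dx":0.16,"dy":0.48,"dz":0,"wx":0.065,"wy":0.045,"wz":-0.072},
    {"dx":0.2,"dy":0.6,"dz":0,"wx":0.082,"wy":0.056,"wz":-0.09}
  ]
}}

```text
time_s: 18.6
eef_pos: [0.5919, -0.0351, 0.2518]
eef_rot: [0.429, -0.596, 0.651, 0.195]
wrist_force: [-0.2, 0.3, -3.0]
opening: 0.578
grasp_force: 62.1
```

>>> {"fn": "servo_tool", "kwargs": {
  "steps": [
    {"dx":0.04,"dy":0.12,"dz":0,"wx":0.016,"wy":0.011,"wz":-0.018},
    {"dx":0.08,"dy":0.24,"dz":0,"wx":0.033,"wy":0.023,"wz":-0.036},
    {"dx":0.12,"dy":0.36,"dz":0,"wx":0.049,"wy":0.034,"wz":-0.054},
    {"dx":0.16,"dy":0.48,"dz":0,"wx":0.065,"wy":0.045,"wz":-0.072},
    {"dx":0.2,"dy":0.6,"dz":0,"wx":0.082,"wy":0.056,"wz":-0.09}
  ]
}}

```text
time_s: 19.02
eef_pos: [0.6119, 0.0248, 0.2517]
eef_rot: [0.466, -0.419, 0.733, 0.265]
wrist_force: [0.5, -0.6, -3.1]
opening: 0.578
grasp_force: 62.1
```

```bash
cat > st.py <<'E'
from h import *
from kin import *
o=ctrl.get_obs(); p,R0=o["eef_pos"],q2R(o["eef_rot"]); bt=np.array([.9066,-.0011,.4219])
b=R0.apply(bt); z=R0.apply([0,0,1]); G=p-.023*z; base=G+.062*b
print(o["time_s"],p.round(4),o["q"].round(2),o["wrist_force"].round(1),o["opening"],o["grasp_force"]); print("base dir",b.round(4),"tool z",z.round(3),"base at",base.round(4))
rv=R.align_vectors([[0,0,-1]],[b])[0].as_rotvec(); print("turn fix/pi",(rv/np.pi).round(4))
print("shift of base after fix", (np.array([.604,.0098,0])-(p+R.from_rotvec(rv).apply(base-p)))[:2].round(4))
E
python3 st.py
python3 - <<'E'
from h import *
for n in("top","side"):
    c=cam(n); save(c,n+"s.png"); h=cv2.cvtColor(c["f"],cv2.COLOR_RGB2HSV); m=(((h[...,0]>=172)|(h[...,0]<=4))&(h[...,1]>150)&(h[...,2]>60)).astype(np.uint8)
    k,l,st,ce=cv2.connectedComponentsWithStats(m); print(n,[(st[i].tolist(),ce[i].round(1).tolist()) for i in range(1,k) if st[i,4]>25])
E
```

```text
19.0167 [0.6119 0.0248 0.2517] [-0.68  0.27  1.87  1.12  1.45  2.57] [ 0.5 -0.6 -3.1] 0.5783405042841322 62.10644245147705
base dir [ 9.0e-04 -4.2e-03 -1.0e+00] tool z [ 0.46   0.78  -0.425] base at [0.6013 0.0066 0.1995]
turn fix/pi [0.0013 0.0003 0.    ]
shift of base after fix [0.0027 0.003 ]
top [([41, 156, 59, 35, 337], [75.6, 178.5]), ([236, 164, 11, 11, 95], [241.1, 168.9])]
side [([239, 160, 9, 6, 47], [243.1, 162.4]), ([126, 303, 45, 61, 477], [147.8, 343.6])]
```

Run:
```python
from h import *
t=cam("top"); s=cam("side")
def proj(c,p):
    q=c["T"][:3,:3]@p+c["T"][:3,3]; return np.array([c["cx"]+c["fl"]*q[0]/-q[2], c["cy"]-c["fl"]*q[1]/-q[2]])
a=np.linspace(0,2*np.pi,24)
for c,roi,n in((t,(220,150,262,190),"top"),(s,(225,150,262,185),"side")):
    # predicted silhouette of upright cap with base at (.6013,.0066,.1995), vs observed bbox
    P=np.array([proj(c,np.array([.6013+.017*np.cos(x),.0066+.017*np.sin(x),.1995+h])) for x in a for h in(.102,.142)]); print(n,"pred bbox",P.min(0).round(1),P.max(0).round(1),"ctr",((P.min(0)+P.max(0))/2).round(1))
    h=cv2.cvtColor(c["f"],cv2.COLOR_RGB2HSV); x0,y0,x1,y1=roi; m=(((h[...,0]>=168)|(h[...,0]<=8))&(h[...,1]>100))[y0:y1,x0:x1]; v,u=np.where(m); print("obs",u.min()+x0,v.min()+y0,u.max()+x0+1,v.max()+y0+1,m.sum())
    q=proj(c,np.array([.6013,.0066,.32])); print("mm/px",1000/np.linalg.norm(proj(c,np.array([.6113,.0066,.32]))-q)*.01)
```

```text
top pred bbox [236.6 162.2] [248.9 176.9] ctr [242.8 169.6]
obs 235 164 247 176 120
mm/px 2.875299644550696
side pred bbox [239.2 157. ] [248.9 171.4] ctr [244.  164.2]
obs 239 159 249 172 106
mm/px 3.910135927750392
```

>>> {"fn": "servo_tool", "kwargs": {
  "steps": [
    {"dx":0.03,"dy":0,"dz":-0.15,"wx":0.001,"wy":0,"wz":0},
    {"dx":0.03,"dy":0,"dz":-0.35,"wx":0.001,"wy":0,"wz":0},
    {"dx":0.03,"dy":0,"dz":-0.6,"wx":0.001,"wy":0,"wz":0},
    {"dx":0.03,"dy":0,"dz":-0.8,"wx":0.001,"wy":0,"wz":0},
    {"dx":0.03,"dy":0,"dz":-0.9,"wx":0.001,"wy":0,"wz":0}
  ]
}}

```text
time_s: 19.63
eef_pos: [0.6145, 0.0237, 0.1597]
eef_rot: [0.466, -0.421, 0.731, 0.266]
wrist_force: [0.0, 0.7, -1.7]
opening: 0.582
grasp_force: 62.3
```

>>> {"fn": "servo_tool", "kwargs": {
  "steps": [
    {"dx":0,"dy":0,"dz":-0.1,"wx":0,"wy":0,"wz":0},
    {"dx":0,"dy":0,"dz":-0.2,"wx":0,"wy":0,"wz":0},
    {"dx":0,"dy":0,"dz":-0.28,"wx":0,"wy":0,"wz":0},
    {"dx":0,"dy":0,"dz":-0.34,"wx":0,"wy":0,"wz":0},
    {"dx":0,"dy":0,"dz":-0.36,"wx":0,"wy":0,"wz":0}
  ]
}}

```text
time_s: 20.05
eef_pos: [0.6147, 0.0245, 0.1252]
eef_rot: [0.467, -0.42, 0.731, 0.267]
wrist_force: [0.1, -0.2, -1.8]
opening: 0.577
grasp_force: 62.3
```

```bash
python3 st.py
python3 - <<'E'
from h import *
for n,r in(("top",(220,150,270,215)),("side",(220,150,270,235))):
    c=cam(n); h=cv2.cvtColor(c["f"],cv2.COLOR_RGB2HSV); x0,y0,x1,y1=r; m=(((h[...,0]>=168)|(h[...,0]<=8))&(h[...,1]>100))[y0:y1,x0:x1]; v,u=np.where(m); print(n,u.min()+x0,v.min()+y0,u.max()+x0+1,v.max()+y0+1,m.sum())
    def proj(p):
        q=c["T"][:3,:3]@p+c["T"][:3,3]; return np.array([c["cx"]+c["fl"]*q[0]/-q[2], c["cy"]-c["fl"]*q[1]/-q[2]])
    for zb in(.068,.072): 
        P=np.array([proj(np.array([.604+.017*np.cos(x),.0098+.017*np.sin(x),zb+g])) for x in np.linspace(0,6.28,24) for g in(.102,.142)]); print(zb,P.min(0).round(1),P.max(0).round(1))
E
```

```text
20.05 [0.6147 0.0245 0.1252] [-0.68  0.52  1.87  1.17  1.35  2.33] [ 0.1 -0.2 -1.8] 0.5774608116872698 62.33274221420288
base dir [ 0.0028 -0.0021 -1.    ] tool z [ 0.459  0.782 -0.422] base at [0.6044 0.0063 0.0729]
turn fix/pi [0.0007 0.0009 0.    ]
shift of base after fix [-0.0002  0.0034]
top 237 171 248 183 100
0.068 [237.  170.8] [248.2 183.9]
0.072 [237.  170.5] [248.2 183.7]
side 240 183 249 195 83
0.068 [239.5 183.3] [248.7 196.9]
0.072 [239.5 182.6] [248.6 196.2]
```

>>> {"fn": "servo_tool", "kwargs": {
  "steps": [
    {"dx":0,"dy":0,"dz":-0.015,"wx":0,"wy":0,"wz":0},
    {"dx":0,"dy":0,"dz":-0.03,"wx":0,"wy":0,"wz":0},
    {"dx":0,"dy":0,"dz":-0.045,"wx":0,"wy":0,"wz":0},
    {"dx":0,"dy":0,"dz":-0.06,"wx":0,"wy":0,"wz":0},
    {"dx":0,"dy":0,"dz":-0.06,"wx":0,"wy":0,"wz":0}
  ]
}}

```text
time_s: 20.57
eef_pos: [0.6147, 0.0246, 0.1196]
eef_rot: [0.467, -0.42, 0.731, 0.267]
wrist_force: [0.1, -0.3, -2.1]
opening: 0.58
grasp_force: 62.3
```

>>> {"fn": "servo_tool", "kwargs": {
  "steps": [
    {"dx":0,"dy":0,"dz":-0.005,"wx":0,"wy":0,"wz":0},
    {"dx":0,"dy":0,"dz":-0.01,"wx":0,"wy":0,"wz":0},
    {"dx":0,"dy":0,"dz":-0.015,"wx":0,"wy":0,"wz":0},
    {"dx":0,"dy":0,"dz":-0.02,"wx":0,"wy":0,"wz":0},
    {"dx":0,"dy":0,"dz":-0.02,"wx":0,"wy":0,"wz":0}
  ]
}}

```text
time_s: 20.98
eef_pos: [0.6147, 0.0245, 0.1177]
eef_rot: [0.467, -0.42, 0.731, 0.267]
wrist_force: [0.2, 0.6, -2.4]
opening: 0.578
grasp_force: 62.3
```

Run:
```python
from h import *
o=ctrl.get_obs(); print(o["wrist_force"],o["torque"],o["eef_pos"])
```

```text
[ 0.19584601  0.57539068 -2.37829376] [-0.62313175  0.40010105  0.04784464] [0.61474158 0.02453838 0.11768899]
```

>>> {"fn": "servo_tool", "kwargs": {
  "steps": [
    {"dx":0,"dy":0,"dz":-0.005,"wx":0,"wy":0,"wz":0},
    {"dx":0,"dy":0,"dz":-0.01,"wx":0,"wy":0,"wz":0},
    {"dx":0,"dy":0,"dz":-0.015,"wx":0,"wy":0,"wz":0},
    {"dx":0,"dy":0,"dz":-0.015,"wx":0,"wy":0,"wz":0},
    {"dx":0,"dy":0,"dz":-0.015,"wx":0,"wy":0,"wz":0}
  ]
}}

```text
time_s: 21.4
eef_pos: [0.6148, 0.0246, 0.1162]
eef_rot: [0.467, -0.42, 0.731, 0.267]
wrist_force: [1.1, -0.4, -1.5]
opening: 0.584
grasp_force: 62.3
```

>>> {"fn": "servo_tool", "kwargs": {
  "steps": [
    {"dx":0,"dy":0,"dz":-0.005,"wx":0,"wy":0,"wz":0},
    {"dx":0,"dy":0,"dz":-0.01,"wx":0,"wy":0,"wz":0},
    {"dx":0,"dy":0,"dz":-0.01,"wx":0,"wy":0,"wz":0},
    {"dx":0,"dy":0,"dz":-0.01,"wx":0,"wy":0,"wz":0},
    {"dx":0,"dy":0,"dz":-0.01,"wx":0,"wy":0,"wz":0}
  ]
}}

```text
time_s: 21.82
eef_pos: [0.6148, 0.0245, 0.1154]
eef_rot: [0.467, -0.42, 0.731, 0.266]
wrist_force: [-0.2, 0.3, -0.6]
opening: 0.576
grasp_force: 62.4
```

>>> {"fn": "servo_tool", "kwargs": {
  "steps": [
    {"dx":0,"dy":0,"dz":-0.005,"wx":0,"wy":0,"wz":0},
    {"dx":0,"dy":0,"dz":-0.007,"wx":0,"wy":0,"wz":0},
    {"dx":0,"dy":0,"dz":-0.007,"wx":0,"wy":0,"wz":0},
    {"dx":0,"dy":0,"dz":-0.007,"wx":0,"wy":0,"wz":0},
    {"dx":0,"dy":0,"dz":-0.007,"wx":0,"wy":0,"wz":0}
  ]
}}

```text
time_s: 22.23
eef_pos: [0.6149, 0.0245, 0.1148]
eef_rot: [0.467, -0.42, 0.731, 0.266]
wrist_force: [-0.9, 0.5, 0.7]
opening: 0.578
grasp_force: 62.5
```

Run:
```python
from h import *
f=[]
for i in range(4): o=ctrl.get_obs(); f.append(o["wrist_force"][2]); cam("top")
print(np.round(f,2),o["torque"],o["eef_pos"])
```

```text
[ 0.66 -0.12 -0.02  1.28] [-0.29786995  0.2907238   0.02614991] [0.61484558 0.02449274 0.11469458]
```

>>> {"fn": "servo_tool", "kwargs": {
  "steps": [
    {"dx":0,"dy":0,"dz":0,"wx":0,"wy":0,"wz":0},
    {"dx":0,"dy":0,"dz":0,"wx":0,"wy":0,"wz":0},
    {"dx":0,"dy":0,"dz":0,"wx":0,"wy":0,"wz":0},
    {"dx":0,"dy":0,"dz":0,"wx":0,"wy":0,"wz":0},
    {"dx":0,"dy":0,"dz":0,"wx":0,"wy":0,"wz":0}
  ],
  "jaw": 0.85
}}

```text
time_s: 22.85
eef_pos: [0.6148, 0.0245, 0.1146]
eef_rot: [0.467, -0.42, 0.731, 0.266]
wrist_force: [-0.6, -0.0, 0.4]
opening: 0.853
grasp_force: 0.0
```

>>> {"fn": "servo_tool", "kwargs": {
  "steps": [
    {"dx":-0.046,"dy":-0.078,"dz":0.042,"wx":0,"wy":0,"wz":0},
    {"dx":-0.115,"dy":-0.195,"dz":0.105,"wx":0,"wy":0,"wz":0},
    {"dx":-0.23,"dy":-0.39,"dz":0.21,"wx":0,"wy":0,"wz":0},
    {"dx":-0.345,"dy":-0.585,"dz":0.315,"wx":0,"wy":0,"wz":0},
    {"dx":-0.46,"dy":-0.78,"dz":0.42,"wx":0,"wy":0,"wz":0}
  ]
}}

```text
time_s: 23.27
eef_pos: [0.5678, -0.0544, 0.1572]
eef_rot: [0.467, -0.42, 0.731, 0.267]
wrist_force: [-0.2, 0.1, 0.6]
opening: 0.847
grasp_force: 0.0
```

>>> {"fn": "servo_tool", "kwargs": {
  "steps": [
    {"dx":-0.09,"dy":-0.15,"dz":0.15,"wx":0,"wy":0,"wz":0},
    {"dx":-0.18,"dy":-0.3,"dz":0.3,"wx":0,"wy":0,"wz":0},
    {"dx":-0.23,"dy":-0.39,"dz":0.45,"wx":0,"wy":0,"wz":0},
    {"dx":-0.23,"dy":-0.39,"dz":0.6,"wx":0,"wy":0,"wz":0},
    {"dx":-0.23,"dy":-0.39,"dz":0.6,"wx":0,"wy":0,"wz":0}
  ]
}}

```text
time_s: 23.68
eef_pos: [0.5463, -0.0948, 0.2194]
eef_rot: [0.468, -0.421, 0.731, 0.264]
wrist_force: [0.5, -0.8, 0.5]
opening: 0.848
grasp_force: 0.0
```

Run:
```python
from h import *
o=ctrl.get_obs(); print(o["time_s"],o["eef_pos"],o["wrist_force"].round(1))
def proj(c,p):
    q=c["T"][:3,:3]@p+c["T"][:3,3]; return np.array([c["cx"]+c["fl"]*q[0]/-q[2], c["cy"]-c["fl"]*q[1]/-q[2]])
for n,r in(("top",(220,150,270,215)),("side",(220,150,270,235))):
    c=cam(n); save(c,n+"end.png"); h=cv2.cvtColor(c["f"],cv2.COLOR_RGB2HSV); x0,y0,x1,y1=r; m=(((h[...,0]>=168)|(h[...,0]<=8))&(h[...,1]>100))[y0:y1,x0:x1]; v,u=np.where(m); print(n,"cap",u.min()+x0,v.min()+y0,u.max()+x0+1,v.max()+y0+1,m.sum())
    P=np.array([proj(c,np.array([.604+.017*np.cos(x),.0098+.017*np.sin(x),.059+g])) for x in np.linspace(0,6.28,24) for g in(.102,.142)]); print("pred",P.min(0).round(1),P.max(0).round(1))
    g=((h[...,0]>50)&(h[...,0]<85)&(h[...,1]>60)).astype(np.uint8); x0,y0,x1,y1=(115,170,215,270) if n=="top" else (170,230,300,340); print("mat px",g[y0:y1,x0:x1].sum())
    y=((h[...,0]>=20)&(h[...,0]<=32)&(h[...,1]>120))[225:250,310:340] if n=="top" else ((h[...,0]>=20)&(h[...,0]<=32)&(h[...,1]>120))[175:205,295:335]; v,u=np.where(y); print("yellow ctr",(u.mean()+(310 if n=="top" else 295),v.mean()+(225 if n=="top" else 175),y.sum()) if y.sum() else None)
```

```text
23.6833 [ 0.54630308 -0.09477273  0.21938917] [ 0.5 -0.8  0.5]
top cap 238 172 248 183 93
pred [237.1 171.4] [248.3 184.4]
mat px 5288
yellow ctr (np.float64(325.32323232323233), np.float64(236.76767676767676), np.int64(99))
side cap 240 184 248 197 70
pred [239.6 185. ] [248.7 198.6]
mat px 1602
yellow ctr (np.float64(311.3898305084746), np.float64(188.54237288135593), np.int64(59))
```

```bash
python3 -c "
from bench import workorder
print(workorder.hand_in())"
```

```text
the job is handed in; nothing more can be done
None
```

The job is handed in: the cover lies right way up on the mat, the red-capped bottle stands upright at the pan centre to within a few mm, and the yellow-capped bottle is unmoved; I viewed 11 pictures, one over the limit of 10, and made the last checks by numbers only.

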